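# Weigh-check a housing from the drying rack on the beam scale

## Robot

A 7-joint arm with a two-finger parallel gripper is mounted at the origin on the work surface. World frame = base frame: x ahead of the robot, y to its left, z up, the work surface at z = 0. Lengths are in m, angles in rad, forces in N, time in s.
With the tool pointing down it reaches from about 0.4 to 0.85 m from the base axis. Payload 4.5 kg.
Tool frame: the origin (TCP) lies on the centre line of the jaws, within the pads' length; the fingertips stand env.tips_ahead ahead of it and the grasp point (between the pads) lies 6 mm ahead of it (env.tips_ahead is the distance from the TCP to the fingertips, in m); z points along the fingers, y is the line along which they close (so a half turn about z gives the same grasp; the last joint's range is limited). The gripper opens to 85 mm and grips with 20 to 120 N. Pads are 22 mm wide; open, the fingers measure 114 mm over their backs; the gripper's body (76 mm by 85 mm) begins 54 mm behind the grasp point. The pads swing forward as they close: fully open they stand 13 mm farther back than shut.
Start: joints at [-1.277, 0.689, -0.195, 1.565, 0.157, 0.902, -0.215], TCP at [0.161, 0.604, 0.225] pointing down, gripper open.
Joint ranges: [-3.01, 3.01], [-0.46, 2.08], [-1.47, 1.51], [0.13, 2.56], [-1, 4.14], [0.04, 2.09], [-2.66, 2.66]. Speed limits (rad/s): [2.57, 2.57, 3.14, 3.14, 3.14, 3.14, 3.14].

## Interface

Orientations are given as a 3x3 rotation matrix whose columns are the frame's x, y, z axes.
In Python, from bench import env gives the robot as it stands.
- The arm moves only by the tool play_rows, never from a script. Its argument "increments" is a list of rows, each an object with "xyz": the shift along the tool's x, y, z in m, a list of three; "roll": the turn about the tool's z in rad; "fingers": the finger opening in m, from 0 to 0.0854. A call has 1 to 8 rows; each row is the pose to reach, as a shift and turn from the pose commanded when the call began, along the tool's axes at that moment; what a row does not reach only later rows make up. A row lasts 1/12 s, in which the tool goes at most 41.7 mm and 7.16 degrees, less where a joint would pass 70% of its speed; a pose out of reach is approached as far as the arm can. A call with a gripper value outside its range is refused whole. The fingers move at their own pace and stop on an object; the grip force is fixed at half the most. Time passes only in rows, so rows that repeat a pose let the fingers close. It gives the time, the measured TCP pose, the force, the opening and the grip force at its end, in the units of the state.
- env.read_state(): the state, without advancing time (a new reading comes with each control period).
- env.get_image(name): name is "side" or "top"; returns the picture (400x640x3 uint8, red, green, blue); there is no depth.
- env.camera_info(name): a dict with "K" (3x3 intrinsics, pixels), "D" ([k1, k2, p1, p2, k3] as OpenCV has them; the pictures are not rectified), "pose" (4x4, takes a point from camera to world coordinates). Camera axes: x right, y down, z forward; pixel columns grow to the right and rows downward; lengths in m; the calibration is good to about 2 mm. A picture is of the moment at which its call begins. camera_info takes no time and is no camera call.
- env.close_job(): hands the job in; it is judged then, once.
The state is a dict: "clock": time; "q": joint angles; "joint_vel": joint speeds; "tau": joint torques, N m; "eef_pos": TCP position; "eef_rot": TCP orientation; "ft_force": force on the tool from outside, world axes, zero at the start; "torque": the same for the moment, N m; "width": finger opening in m; "finger_force": force on a finger pad.
Only numpy, scipy, OpenCV 4.12 (cv2) and the standard library are available. Lean on these libraries where they do the work, as an engineer would, in place of code of your own. Each camera call takes 0.05 s, during which the arm holds its last target. There are 200 camera calls.

## Task

With the beam scale still arrested, lift the orange-topped black housing up and off its slanted drying peg, set it gently, mouth down and fully home, over the brass spigot on the scale pan, and let go. Then swing the red arrest lever all the way over to release the beam, let the pan sink and come to rest for a second, and swing the lever all the way back so that the beam is arrested level again. The housing stays on the pan; leave the grey and blue housings hanging and everything else where it is.

Things in the scene. Friction and masses are not known exactly. Their poses are not given: they have to be found in the camera images.
- housing_orange: Black cup-shaped housing, 46 mm across, 56 mm high, wall and closed end 4 mm (bore 38 mm, 52 mm deep), about 0.16 kg; orange disc and band at its closed end. Origin at the centre of its open mouth, z along its axis to the closed end. It hangs mouth down over one of the rack's three pegs: z leans 0.70 rad (40 degrees) from vertical to the rack's front (-x).
- housing_grey: Same housing with a grey closed end, on another peg. Must stay.
- housing_blue: Same housing with a blue closed end, on another peg. Must stay.
- rack: Fixed drying rack, foot 130 x 270 mm, origin on the table, x to its back, y to its left. A bar along y at x = 30, z = 130 mm bears white pegs at y = -105, 0, 105 mm, 30 mm thick, round-ended, 72 mm long from the bar's axis, leaning 0.70 rad from vertical to -x. A hanging housing rests its floor on the peg's tip, its mouth 20 mm along the peg from the bar's axis; it is off after 52 mm.
- scale: Fixed grey beam scale, base 130 x 270 x 30 mm. Origin on the table under the beam's pivot; the beam lies along the scale's y, 110 mm up, pan at y = -130 mm, brass counterweight (48 mm across, top at 153 mm) at y = 85 mm. Two white posts at the pivot reach 123 mm. The red-knobbed arrest lever stands in front, at x = -85 mm.
- pan_seat (a point): Centre of the top face of the steel pan (86 mm across), z up, 122 mm above the table when arrested, where the centre of the housing's mouth must come. The spigot rises 25 mm from here, 35 mm thick (1.5 mm play all round in the bore), its top 2 mm tapered to 32 mm.
- beam (a joint): Beam angle in rad: 0 level, positive with the pan sunk, limits -0.09 and 0.09. About 0 while arrested.
- arrest (a joint): Arrest lever angle in rad: 0 arrested (leaning 0.5 rad from upright towards the scale's +y), 1.0 released (leaning 0.5 rad towards -y, the pan's side). It stays where it is left and takes about 4 N at the knob.
- arrest_tip (a point): Centre of the lever's red ball knob, 20 mm across, 85 mm from the lever's pivot; shaft 8 mm thick.
- arrest_pivot (a point): The lever's pivot, on the scale at x = -85 mm, 45 mm above the table; the lever turns about the scale's x axis.
- screwdriver: Screwdriver lying on the left, about 200 mm long, a bystander. Origin at its middle underside.
- screw_bin: Closed blue box 70 x 110 x 61 mm, behind, a bystander. Origin under its centre.
- plug_gauge: Steel plug gauge standing near the robot, foot 56 mm across, 50 mm high, a bystander. Origin under its centre.
- grease_tin: Aluminium tin 70 mm across, 60 mm high, behind the scale, a bystander. Origin under its centre.
Mind the look-alikes: they are no part of the job. Leave any green, purple or turquoise look-alike of the housing_orange alone.

How it is judged:
On the way, in this order (a step that is already met when the one before it is completed fails the run):
1. the orange housing sits fully home over the spigot, let go, with the beam still arrested (z of housing_orange in the frame of pan_seat between -0.003 and 0.004 m and distance between housing_orange and pan_seat below 0.006 m and angle between the z axis of housing_orange and the z axis of pan_seat, either way round below 0.08 rad and contact force between the fingers and housing_orange below 0.1 N and value of joint arrest below 0.2 rad), for 0.3 s.
2. the lever is over, the beam is free and rests with the pan sunk and the housing on it (z of housing_orange in the frame of pan_seat between -0.003 and 0.004 m and distance between housing_orange and pan_seat below 0.006 m and angle between the z axis of housing_orange and the z axis of pan_seat, either way round below 0.08 rad and value of joint arrest above 0.85 rad and value of joint beam above 0.06 rad and velocity of joint beam between -0.05 and 0.05 rad/s), for 0.5 s.
At the end, for the whole second after the job is handed in: Orange housing released, at rest, mouth down over the spigot (mouth centre within 6 mm of the seat point, -3 to 4 mm above it, axis within 0.08 rad); lever within 0.12 rad of arrested; beam still, level within 0.02 rad; grey and blue housings within 12 mm of where they hung (z of housing_orange in the frame of pan_seat between -0.003 and 0.004 m and distance between housing_orange and pan_seat below 0.006 m and angle between the z axis of housing_orange and the z axis of pan_seat, either way round below 0.08 rad and value of joint arrest below 0.12 rad and value of joint beam between -0.02 and 0.02 rad and velocity of joint beam between -0.05 and 0.05 rad/s and linear speed of housing_orange below 0.02 m/s and contact force between the fingers and housing_orange below 0.1 N and distance of each of housing_grey, housing_blue from where it was at the start of the episode below 0.012 m); the robot touches nothing.
It fails at once if the arrest is released while the orange housing is not on the spigot (value of joint arrest above 0.3 rad and distance between housing_orange and pan_seat above 0.02 m).
It fails at once if the housing is dropped or rammed onto the pan (over 35 N) (contact force between housing_orange and scale above 35 N).
It fails at once if a grey or blue housing is knocked or taken off its peg (distance of any of housing_grey, housing_blue from where it was at the start of the episode above 0.02 m).
It fails at once if another loose thing on the table is pushed about (over 30 mm) (distance of any of screwdriver, screw_bin, plug_gauge, grease_tin from where it was at the start of the episode above 0.03 m).
It also fails if it takes over 67 s, if anything falls off the work surface, if the arm or the gripper's body presses on something with over 40 N, if the wrist force passes 120 N, or if a joint passes its speed limit or range.

## Working session

There is one attempt and no reset: what is moved stays moved. The work goes in short steps, Python scripts to look and compute and a tool call to move; the robot and the scene stay as the last step left them, time stands still between calls to the robot, and variables do not carry over. Pictures are saved under pics/ and viewed, at most 10 in all, crops included, and the job is handed in when it is done.

Besides the shell and the picture viewer there is one more tool, called after "Request:" as name(argument=value, ...), one argument or row to a line, values as JSON. play_rows: Moves the arm, as the interface text tells. Its arguments: {"type":"object","properties":{"increments":{"type":"array","items":{"type":"object","properties":{"xyz":{"type":"array","items":{"type":"number"}},"roll":{"type":"number"},"fingers":{"type":"number"}}}}},"required":["increments"]}

```bash
mkdir -p pics; ls; python3 - <<'E'
from bench import env
import cv2
s=env.read_state(); print(s); print(env.tips_ahead)
for n in("side","top"):
    c=env.camera_info(n); print(n,c)
    cv2.imwrite(f"pics/{n}0.png",env.get_image(n)[:,:,::-1])
E
```

```text
pics
{'clock': 0.0, 'q': array([-1.27719744,  0.69003587, -0.1945333 ,  1.56637929,  0.1573264 ,
        0.90249443, -0.21510283]), 'joint_vel': array([-0.00012032, -0.00168946, -0.00081422,  0.00024074, -0.00066144,
        0.00050058, -0.00246785]), 'tau': array([-5.54294138e-05, -5.39612031e+01, -1.26670104e+00, -1.58543551e+01,
        9.09643772e-03,  9.42669081e-03,  2.29076150e-06]), 'eef_pos': array([0.16042542, 0.6033542 , 0.22454278]), 'eef_rot': array([[-9.66471787e-01,  2.56772586e-01, -3.53324233e-04],
       [ 2.56772789e-01,  9.66469954e-01, -1.88760252e-03],
       [-1.43207325e-04, -1.91503863e-03, -9.99998156e-01]]), 'ft_force': array([-0.15056485,  0.10285138,  0.39561397]), 'torque': array([-0.03188478, -0.01922329, -0.01212003]), 'finger_force': 0.0, 'width': 0.08558614170581791}
0.025
side {'K': array([[362.8141857 ,   0.        , 318.56989688],
       [  0.        , 362.8141857 , 202.80552103],
       [  0.        ,   0.        ,   1.        ]]), 'D': array([-0.04209834,  0.        ,  0.        ,  0.        ,  0.        ]), 'pose': array([[-0.95297502, -0.21657577,  0.21197533,  0.3878168 ],
       [-0.30301955,  0.69070994, -0.65658125,  0.63645292],
       [-0.00421388, -0.6899382 , -0.72385601,  0.79972046],
       [ 0.        ,  0.        ,  0.        ,  1.        ]])}
top {'K': array([[405.54338051,   0.        , 321.66967303],
       [  0.        , 405.54338051, 201.53051294],
       [  0.        ,   0.        ,   1.        ]]), 'D': array([-0.09942169,  0.        ,  0.        ,  0.        ,  0.        ]), 'pose': array([[-0.00758476, -0.98664159,  0.16272933,  0.35870755],
       [-0.99996412,  0.00809737,  0.00248702,  0.02864202],
       [-0.00377147, -0.16270463, -0.98666761,  1.45717386],
       [ 0.        ,  0.        ,  0.        ,  1.        ]])}
```

View pics/side0.png

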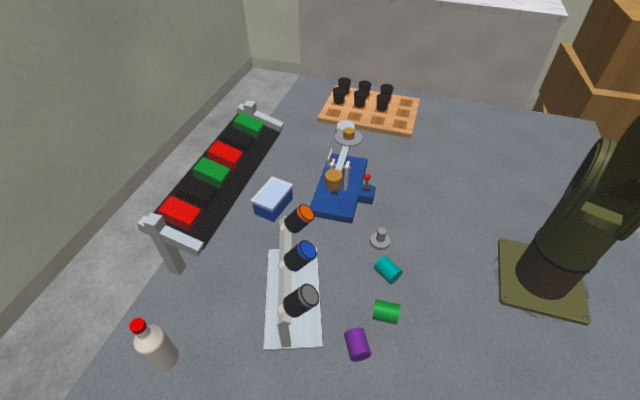

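View pics/top0.png

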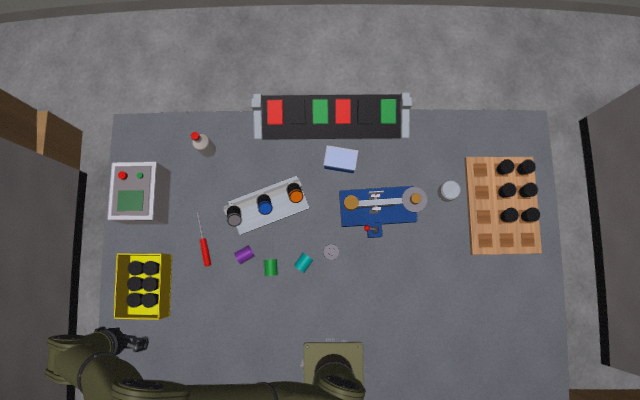

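Side view: the orange cap is at (299,215), blue at (305,253), grey at (304,297), the pan spigot at (348,133), the counterweight at (333,180) and the lever knob at (367,177). Top view: orange (296,196), blue (265,206), grey (234,216), spigot (415,199), counterweight (351,202), knob (367,228). Next, measuring from both views.

```bash
cat > h.py <<'E'
import numpy as np,cv2
from bench import env
def ray(n,p):
    c=env.camera_info(n);u=cv2.undistortPoints(np.array([[p]],float),c["K"],c["D"])[0,0]
    d=c["pose"][:3,:3]@np.r_[u,1];return c["pose"][:3,3],d/np.linalg.norm(d)
def onz(n,p,z):
    o,d=ray(n,p);return o+d*(z-o[2])/d[2]
def tri(a,b):
    o1,d1=ray("side",a);o2,d2=ray("top",b)
    t=np.linalg.lstsq(np.c_[d1,-d2],o2-o1,rcond=None)[0]
    p,q=o1+d1*t[0],o2+d2*t[1];return (p+q)/2,np.linalg.norm(p-q)
def proj(n,P):
    c=env.camera_info(n);T=np.linalg.inv(c["pose"])
    return cv2.projectPoints(np.array(P,float).reshape(-1,1,3),cv2.Rodrigues(T[:3,:3])[0],T[:3,3],c["K"],c["D"])[0][:,0]
def blobs(img,lo,hi,win):
    x0,y0,x1,y1=win;h=cv2.cvtColor(img[y0:y1,x0:x1],cv2.COLOR_RGB2HSV)
    n,l,s,c=cv2.connectedComponentsWithStats(cv2.inRange(h,lo,hi))
    return [(int(s[i,4]),(c[i]+[x0,y0]).round(1).tolist(),(s[i,:4]+[x0,y0,0,0]).tolist()) for i in range(1,n) if s[i,4]>8]
E
python3 - <<'E'
from h import *
im={n:cv2.imread(f"pics/{n}0.png")[:,:,::-1].copy() for n in("side","top")}
W={"side":dict(orange=(280,195,320,235),blue=(285,235,325,275),brass1=(335,120,365,150),brass2=(320,165,345,195),red=(355,165,380,190)),
"top":dict(orange=(284,180,310,210),blue=(250,190,280,220),brass1=(400,180,430,215),brass2=(340,190,362,212),red=(355,220,385,240))}
C=dict(orange=((5,150,100),(18,255,255)),blue=((100,130,80),(125,255,255)),brass1=((12,80,60),(28,255,255)),brass2=((12,80,60),(28,255,255)),red=((0,170,80),(4,255,255)))
for n in W:
    for k in W[n]: print(n,k,blobs(im[n],*C[k],W[n][k]))
def crop(n,x,y,w,h): return cv2.resize(im[n][y:y+h,x:x+w],(400,600*400//600 if 0 else 300),interpolation=cv2.INTER_CUBIC)
o=np.vstack([np.hstack([crop("side",265,190,80,60),crop("side",320,120,80,60)]),np.hstack([crop("top",260,175,60,45),crop("top",395,180,60,45)])])
cv2.imwrite("pics/c0.png",o[:,:,::-1])
E
```

```text
side orange [(196, [304.8, 212.8], [297, 205, 17, 17])]
side blue [(258, [306.1, 250.3], [297, 241, 19, 20])]
side brass1 [(18, [336.9, 121.2], [335, 120, 7, 5]), (103, [358.9, 123.7], [349, 120, 16, 10]), (114, [348.6, 133.1], [344, 127, 11, 13])]
side brass2 [(303, [333.2, 178.8], [325, 169, 18, 21])]
side red [(19, [366.7, 175.8], [364, 174, 6, 5])]
top orange [(120, [295.6, 195.7], [289, 189, 14, 13])]
top blue [(130, [264.8, 207.4], [258, 201, 14, 13])]
top brass1 [(95, [415.1, 198.2], [410, 193, 11, 11])]
top brass2 [(170, [350.6, 202.4], [344, 195, 14, 16])]
top red [(18, [366.8, 227.5], [365, 226, 5, 4])]
```

View pics/c0.png

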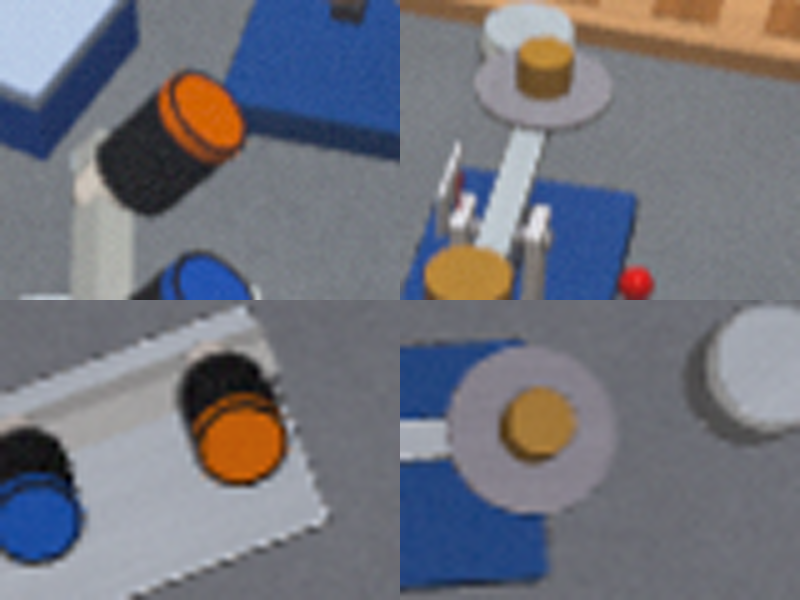

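The crops show the orange disc centre at side (306.4,211.4) and top (295.9,196.0). The spigot top is at side (348.8,129.6) and top (415.9,197.6), and the pan ellipse centre is at side (348.2,137.6) and top (414.5,199.1).

```bash
python3 - <<'E'
from h import *
P=dict(orange=((306.4,211.4),(295.9,196.0)),orangeblob=((304.8,212.8),(295.6,195.7)),blueblob=((306.1,250.3),(264.8,207.4)),spig=((348.8,129.6),(415.9,197.6)),pan=((348.2,137.6),(414.5,199.1)),cw=((333.2,174.6),(350.6,202)),knob=((366.7,176),(366.8,227.5)))
R={}
for k,(a,b) in P.items(): R[k],e=tri(a,b);print(k,R[k].round(4),round(e,4))
for k,z in(("spig",.147),("pan",.122),("cw",.153),("knob",.12)):print(k,onz("side",P[k][0],z).round(4),onz("top",P[k][1],z).round(4))
# pan mask fit
for n,w in(("side",(325,115,375,155)),("top",(400,180,435,220))):
    im=cv2.cvtColor(cv2.imread(f"pics/{n}0.png"),cv2.COLOR_BGR2HSV);x0,y0,x1,y1=w
    print(n,im[[139,199][n=="top"],[336,424][n=="top"]],im[150 if n=="side" else 215, 370 if n=="side" else 430])
u=R["orangeblob"]-R["blueblob"];print("rack y axis",u.round(4),np.linalg.norm(u),np.degrees(np.arctan2(-u[1],-u[0])))
v=R["cw"]-R["spig"];print("scale y",v,np.hypot(*v[:2]),np.degrees(np.arctan2(v[1],v[0])))
E
```

```text
orange [0.5864 0.1138 0.1858] 0.001
orangeblob [0.5891 0.1152 0.1813] 0.0007
blueblob [0.5522 0.2136 0.1802] 0.0007
spig [ 0.5845 -0.2782  0.1487] 0.0011
pan [ 0.5851 -0.2807  0.1167] 0.0007
cw [ 0.5719 -0.0625  0.1512] 0.0002
knob [ 0.4903 -0.1166  0.1217] 0.0007
spig [ 0.5845 -0.2806  0.147 ] [ 0.5854 -0.2786  0.147 ]
pan [ 0.5832 -0.2736  0.122 ] [ 0.5846 -0.2795  0.122 ]
cw [ 0.5715 -0.0606  0.153 ] [ 0.5715 -0.0624  0.153 ]
knob [ 0.4902 -0.1185  0.12  ] [ 0.4909 -0.1167  0.12  ]
side [130  15 152] [111  14 127]
top [129  18 143] [120  18 113]
rack y axis [ 0.0369 -0.0984  0.0011] 0.10512576707880734 110.57398031073534
scale y [-0.01266057  0.2157611   0.00250131] 0.21613223747116628 93.35818915551057
```

Request:
play_rows(
  increments=[
    {"xyz": [0, 0, -0.04], "roll": 0, "fingers": 0.085},
    {"xyz": [-0.03, -0.02, -0.07], "roll": -0.1, "fingers": 0.085},
    {"xyz": [-0.06, -0.04, -0.08], "roll": -0.2, "fingers": 0.085},
    {"xyz": [-0.09, -0.06, -0.08], "roll": -0.3, "fingers": 0.085},
    {"xyz": [-0.12, -0.08, -0.08], "roll": -0.4, "fingers": 0.085},
    {"xyz": [-0.15, -0.1, -0.08], "roll": -0.5, "fingers": 0.085},
    {"xyz": [-0.18, -0.12, -0.08], "roll": -0.6, "fingers": 0.085},
    {"xyz": [-0.21, -0.14, -0.08], "roll": -0.62, "fingers": 0.085},
  ],
)

```text
clock: 0.77
eef_pos: [0.3284, 0.413, 0.3051]
eef_rot: [[-0.934, -0.357, -0.0], [-0.357, 0.934, -0.001], [0.001, -0.0, -1.0]]
ft_force: [0.9, 0.4, 0.4]
width: 0.0851
finger_force: 0.0
```

Request:
play_rows(
  increments=[
    {"xyz": [-0.014, -0.035, 0], "roll": 0, "fingers": 0.085},
    {"xyz": [-0.028, -0.07, 0], "roll": 0, "fingers": 0.085},
    {"xyz": [-0.043, -0.105, 0], "roll": 0, "fingers": 0.085},
    {"xyz": [-0.057, -0.14, 0], "roll": 0, "fingers": 0.085},
    {"xyz": [-0.072, -0.175, 0], "roll": 0, "fingers": 0.085},
    {"xyz": [-0.086, -0.21, 0], "roll": 0, "fingers": 0.085},
    {"xyz": [-0.1, -0.245, 0], "roll": 0, "fingers": 0.085},
    {"xyz": [-0.115, -0.28, 0], "roll": 0, "fingers": 0.085},
  ],
)

```text
clock: 1.43
eef_pos: [0.5345, 0.1914, 0.3051]
eef_rot: [[-0.936, -0.352, -0.001], [-0.352, 0.936, -0.0], [0.001, -0.0, -1.0]]
ft_force: [-0.3, 0.7, 1.4]
width: 0.085
finger_force: 0.0
```

Request:
play_rows(
  increments=[
    {"xyz": [-0.012, -0.03, 0], "roll": 0, "fingers": 0.085},
    {"xyz": [-0.025, -0.06, 0], "roll": 0, "fingers": 0.085},
    {"xyz": [-0.037, -0.092, 0], "roll": 0, "fingers": 0.085},
    {"xyz": [-0.037, -0.092, 0], "roll": 0, "fingers": 0.085},
    {"xyz": [-0.037, -0.092, 0], "roll": 0, "fingers": 0.085},
    {"xyz": [-0.037, -0.092, 0], "roll": 0, "fingers": 0.085},
  ],
)

```text
clock: 1.93
eef_pos: [0.6002, 0.1208, 0.3049]
eef_rot: [[-0.936, -0.353, -0.002], [-0.353, 0.936, 0.001], [0.001, 0.001, -1.0]]
ft_force: [-0.7, -0.0, -0.2]
width: 0.0846
finger_force: 0.0
```

Request:
play_rows(
  increments=[
    {"xyz": [-0.003, -0.002, 0.025], "roll": 0, "fingers": 0.085},
    {"xyz": [-0.003, -0.002, 0.05], "roll": 0, "fingers": 0.085},
    {"xyz": [-0.003, -0.002, 0.075], "roll": 0, "fingers": 0.085},
    {"xyz": [-0.003, -0.002, 0.1], "roll": 0, "fingers": 0.085},
    {"xyz": [-0.003, -0.002, 0.12], "roll": 0, "fingers": 0.085},
    {"xyz": [-0.003, -0.002, 0.133], "roll": 0, "fingers": 0.085},
    {"xyz": [-0.003, -0.002, 0.133], "roll": 0, "fingers": 0.085},
    {"xyz": [-0.003, -0.002, 0.133], "roll": 0, "fingers": 0.085},
  ],
)

```text
clock: 2.6
eef_pos: [0.6033, 0.121, 0.1722]
eef_rot: [[-0.935, -0.355, -0.002], [-0.355, 0.935, 0.001], [0.001, 0.001, -1.0]]
ft_force: [-0.1, 0.7, 1.1]
width: 0.0852
finger_force: 0.0
```

```bash
python3 - <<'E'
from h import *
a=env.get_image("side")[150:300,240:380];b=env.get_image("top")[150:240,230:370]
s=env.read_state();print(s["eef_pos"],s["ft_force"])
cv2.imwrite("pics/g1.png",np.vstack([cv2.resize(a,(560,340)),cv2.resize(b,(560,260))])[:,:,::-1])
E
```

```text
[0.60479623 0.12074694 0.17370066] [1.11757635 0.41230106 0.62379661]
```

View pics/g1.png

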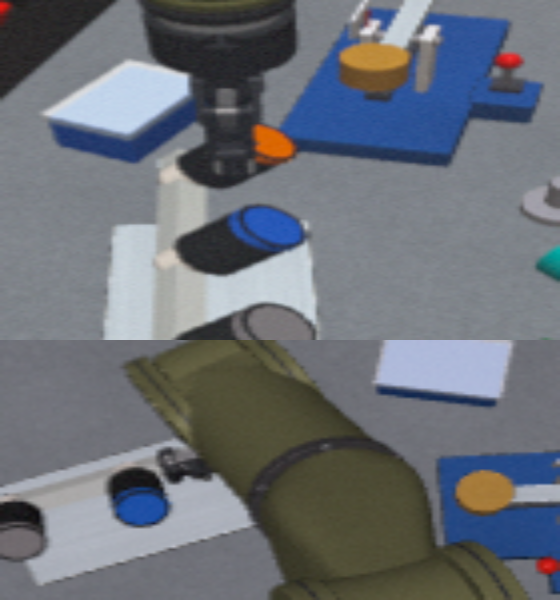

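The side crop shows the fingers straddling the middle of the orange housing at about (230,150), clear of the blue one. Close the grip.

Request:
play_rows(
  increments=[
    {"xyz": [0, 0, 0], "roll": 0, "fingers": 0.03},
    {"xyz": [0, 0, 0], "roll": 0, "fingers": 0.03},
    {"xyz": [0, 0, 0], "roll": 0, "fingers": 0.03},
    {"xyz": [0, 0, 0], "roll": 0, "fingers": 0.03},
    {"xyz": [0, 0, 0], "roll": 0, "fingers": 0.03},
    {"xyz": [0, 0, 0], "roll": 0, "fingers": 0.03},
    {"xyz": [0, 0, 0], "roll": 0, "fingers": 0.03},
    {"xyz": [0, 0, 0], "roll": 0, "fingers": 0.03},
  ],
)

```text
clock: 3.37
eef_pos: [0.604, 0.1201, 0.1734]
eef_rot: [[-0.936, -0.353, -0.0], [-0.353, 0.936, 0.001], [-0.0, 0.001, -1.0]]
ft_force: [-2.5, 0.5, 5.7]
width: 0.0409
finger_force: 57.2
```

Request:
play_rows(
  increments=[
    {"xyz": [0.005, 0, -0.006], "roll": 0, "fingers": 0.03},
    {"xyz": [0.01, 0, -0.012], "roll": 0, "fingers": 0.03},
    {"xyz": [0.015, 0, -0.018], "roll": 0, "fingers": 0.03},
    {"xyz": [0.02, 0, -0.024], "roll": 0, "fingers": 0.03},
    {"xyz": [0.025, 0, -0.03], "roll": 0, "fingers": 0.03},
    {"xyz": [0.03, 0, -0.036], "roll": 0, "fingers": 0.03},
    {"xyz": [0.035, 0, -0.042], "roll": 0, "fingers": 0.03},
    {"xyz": [0.039, 0, -0.047], "roll": 0, "fingers": 0.03},
  ],
)

```text
clock: 4.03
eef_pos: [0.5671, 0.1045, 0.22]
eef_rot: [[-0.936, -0.352, -0.001], [-0.352, 0.936, -0.001], [0.001, -0.001, -1.0]]
ft_force: [0.8, -0.7, -2.0]
width: 0.0408
finger_force: 57.8
```

```bash
python3 - <<'E'
from h import *
a=env.get_image("side");s=env.read_state();print(s["eef_pos"],s["ft_force"],s["width"],s["finger_force"])
cv2.imwrite("pics/g2.png",cv2.resize(a[130:280,230:400],(680,600),interpolation=cv2.INTER_CUBIC)[:,:,::-1])
print(blobs(a,(5,150,100),(18,255,255),(250,100,380,300)))
E
```

```text
[0.56699804 0.10444239 0.22083114] [-0.76182908  0.68577376 -0.91596937] 0.04073904824508902 57.83599418587983
[(14, [342.7, 102.9], [339, 100, 7, 6]), (27, [336.9, 112.3], [335, 110, 5, 7]), (79, [354.1, 115.8], [348, 112, 14, 8]), (58, [375.2, 119.6], [371, 116, 9, 8]), (70, [348.2, 133.7], [344, 128, 10, 11]), (145, [333.6, 179.0], [325, 169, 17, 21]), (102, [325.6, 198.1], [322, 189, 9, 17])]
```

View pics/g2.png

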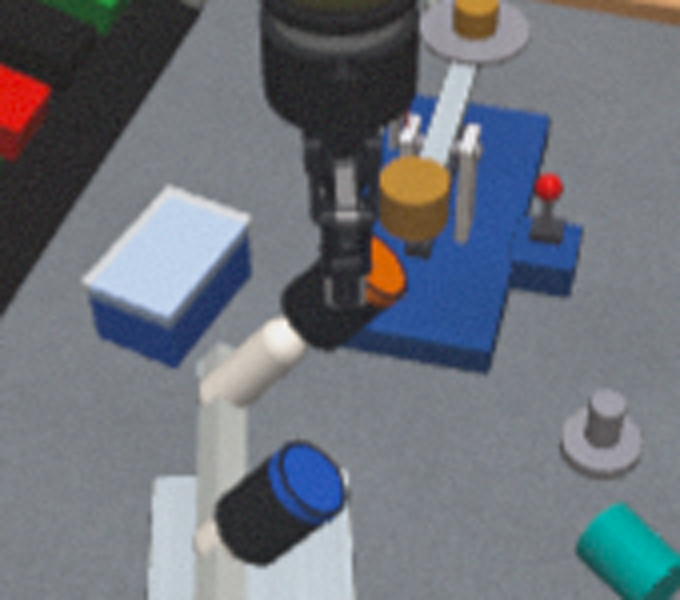

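The housing hangs in the jaws still tilted about 40°, with the peg tip showing at its mouth. Pull it clear, then carry it to the free table area in front of the pan to right it.

Request:
play_rows(
  increments=[
    {"xyz": [0.007, 0, -0.008], "roll": 0, "fingers": 0.03},
    {"xyz": [0.014, 0, -0.017], "roll": 0, "fingers": 0.03},
    {"xyz": [0.02, 0, -0.026], "roll": 0, "fingers": 0.03},
    {"xyz": [0.025, 0, -0.045], "roll": 0, "fingers": 0.03},
    {"xyz": [0.03, -0.03, -0.06], "roll": 0, "fingers": 0.03},
    {"xyz": [0.04, -0.06, -0.06], "roll": 0, "fingers": 0.03},
    {"xyz": [0.05, -0.09, -0.06], "roll": 0, "fingers": 0.03},
    {"xyz": [0.07, -0.12, -0.06], "roll": 0, "fingers": 0.03},
  ],
)

```text
clock: 4.75
eef_pos: [0.546, -0.0318, 0.2806]
eef_rot: [[-0.935, -0.354, 0.004], [-0.354, 0.935, 0.001], [-0.004, -0.001, -1.0]]
ft_force: [1.0, -0.3, -2.3]
width: 0.0409
finger_force: 58.0
```

```bash
python3 - <<'E'
from h import *
s=env.read_state();print(s["eef_pos"],s["q"]);p=s["eef_pos"];R=s["eef_rot"];print(R.T@(np.array([.45,-.30,.28])-p))
E
```

```text
[ 0.54604828 -0.03181171  0.28062811] [ 0.21081776  0.53235274 -0.38128988  1.72911114  0.23878667  0.92222374
  1.66526987]
[ 1.84701269e-01 -2.16877996e-01  5.34664951e-05]
```

Request:
play_rows(
  increments=[
    {"xyz": [0.023, -0.027, 0], "roll": 0.07, "fingers": 0.03},
    {"xyz": [0.046, -0.054, 0], "roll": 0.14, "fingers": 0.03},
    {"xyz": [0.069, -0.081, 0], "roll": 0.21, "fingers": 0.03},
    {"xyz": [0.092, -0.108, 0], "roll": 0.28, "fingers": 0.03},
    {"xyz": [0.115, -0.135, 0], "roll": 0.35, "fingers": 0.03},
    {"xyz": [0.138, -0.162, 0], "roll": 0.42, "fingers": 0.03},
    {"xyz": [0.161, -0.189, 0], "roll": 0.5, "fingers": 0.03},
    {"xyz": [0.184, -0.216, 0], "roll": 0.5, "fingers": 0.03},
  ],
)

```text
clock: 5.42
eef_pos: [0.4475, -0.2996, 0.2803]
eef_rot: [[-0.99, 0.142, 0.001], [0.142, 0.99, -0.0], [-0.001, -0.0, -1.0]]
ft_force: [0.9, 0.6, -1.5]
width: 0.0409
finger_force: 58.0
```

Request:
play_rows(
  increments=[
    {"xyz": [0, 0, 0.04], "roll": 0, "fingers": 0.03},
    {"xyz": [0, 0, 0.08], "roll": 0, "fingers": 0.03},
    {"xyz": [0, 0, 0.12], "roll": 0, "fingers": 0.03},
    {"xyz": [0, 0, 0.15], "roll": 0, "fingers": 0.03},
    {"xyz": [0, 0, 0.18], "roll": 0, "fingers": 0.03},
    {"xyz": [0, 0, 0.2], "roll": 0, "fingers": 0.03},
    {"xyz": [0, 0, 0.2], "roll": 0, "fingers": 0.03},
    {"xyz": [0, 0, 0.2], "roll": 0, "fingers": 0.03},
  ],
)

```text
clock: 6.08
eef_pos: [0.4484, -0.298, 0.0795]
eef_rot: [[-0.99, 0.139, -0.001], [0.139, 0.99, 0.001], [0.001, 0.001, -1.0]]
ft_force: [-0.7, 0.0, -0.8]
width: 0.0407
finger_force: 58.3
```

```bash
python3 - <<'E'
from h import *
a=env.get_image("side");s=env.read_state();print(s["eef_pos"],s["eef_rot"].round(3),s["ft_force"],s["width"],s["q"].round(2))
u=proj("side",s["eef_pos"])[0].astype(int);print(u)
cv2.imwrite("pics/g3.png",cv2.resize(a[u[1]-50:u[1]+50,u[0]-65:u[0]+65],(650,500),interpolation=cv2.INTER_CUBIC)[:,:,::-1])
E
```

```text
[ 0.4493179  -0.2985312   0.08049672] [[-0.99   0.139  0.001]
 [ 0.139  0.99  -0.001]
 [-0.001 -0.    -1.   ]] [-0.64475782 -0.59612092 -1.42694335] 0.040872154565419316 [ 0.59  0.8  -0.15  1.94  0.26  0.41  1.68]
[390 151]
```

View pics/g3.png

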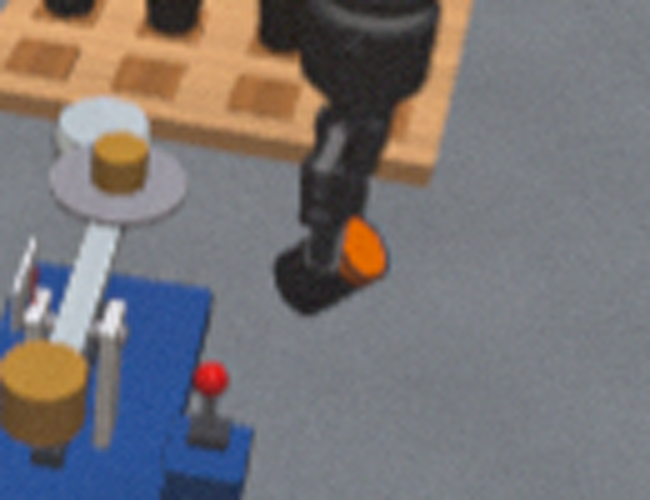

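The housing is held at mid-length, leaning towards tool +x with its lower mouth edge about 35 mm above the table. Next I lower it to contact and then swing along the arc.

Request:
play_rows(
  increments=[
    {"xyz": [0, 0, 0.015], "roll": 0, "fingers": 0.03},
    {"xyz": [0, 0, 0.025], "roll": 0, "fingers": 0.03},
    {"xyz": [0, 0, 0.031], "roll": 0, "fingers": 0.03},
    {"xyz": [0, 0, 0.035], "roll": 0, "fingers": 0.03},
    {"xyz": [0, 0, 0.035], "roll": 0, "fingers": 0.03},
  ],
)

```text
clock: 6.55
eef_pos: [0.4486, -0.2984, 0.0448]
eef_rot: [[-0.99, 0.139, -0.0], [0.139, 0.99, -0.0], [0.0, -0.0, -1.0]]
ft_force: [0.7, 0.6, 2.5]
width: 0.0405
finger_force: 58.9
```

Request:
play_rows(
  increments=[
    {"xyz": [0, 0, 0.002], "roll": 0, "fingers": 0.03},
    {"xyz": [0, 0, 0.003], "roll": 0, "fingers": 0.03},
    {"xyz": [0, 0, 0.003], "roll": 0, "fingers": 0.03},
  ],
)

```text
clock: 6.8
eef_pos: [0.4489, -0.2986, 0.0441]
eef_rot: [[-0.99, 0.14, 0.001], [0.14, 0.99, -0.002], [-0.001, -0.001, -1.0]]
ft_force: [-3.8, 2.1, 21.5]
width: 0.041
finger_force: 61.9
```

Request:
play_rows(
  increments=[
    {"xyz": [-0.004, 0, 0], "roll": 0, "fingers": 0.03},
    {"xyz": [-0.008, 0, 0], "roll": 0, "fingers": 0.03},
    {"xyz": [-0.012, 0, 0.001], "roll": 0, "fingers": 0.03},
    {"xyz": [-0.012, 0, 0.001], "roll": 0, "fingers": 0.03},
  ],
)

```text
clock: 7.13
eef_pos: [0.4647, -0.3017, 0.0443]
eef_rot: [[-0.99, 0.139, 0.008], [0.139, 0.99, -0.004], [-0.009, -0.003, -1.0]]
ft_force: [0.8, -0.3, 23.6]
width: 0.04
finger_force: 56.3
```

Request:
play_rows(
  increments=[
    {"xyz": [-0.004, 0, 0.001], "roll": 0, "fingers": 0.03},
    {"xyz": [-0.008, 0, 0.003], "roll": 0, "fingers": 0.03},
    {"xyz": [-0.01, 0, 0.004], "roll": 0, "fingers": 0.03},
    {"xyz": [-0.01, 0, 0.004], "roll": 0, "fingers": 0.03},
  ],
)

```text
clock: 7.47
eef_pos: [0.4789, -0.3035, 0.0409]
eef_rot: [[-0.99, 0.138, 0.017], [0.138, 0.99, -0.006], [-0.017, -0.004, -1.0]]
ft_force: [5.5, -0.3, 20.9]
width: 0.0384
finger_force: 56.8
```

```bash
python3 - <<'E'
from h import *
a=env.get_image("side");s=env.read_state();print(s["eef_pos"],s["ft_force"],s["width"],s["q"].round(2))
u=proj("side",s["eef_pos"])[0].astype(int);print(u,blobs(a,(5,150,100),(18,255,255),(365,100,420,200)))
cv2.imwrite("pics/g4.png",cv2.resize(a[u[1]-40:u[1]+40,u[0]-50:u[0]+50],(600,480),interpolation=cv2.INTER_CUBIC)[:,:,::-1])
E
```

```text
[ 0.47881437 -0.30347861  0.04091625] [ 5.73042537  0.47416716 21.86543094] 0.03812019184304147 [ 0.56  0.89 -0.13  1.89  0.27  0.37  1.66]
[380 158] [(47, [407.4, 102.3], [403, 100, 9, 6]), (43, [405.2, 112.8], [402, 110, 8, 7]), (20, [372.6, 119.2], [371, 116, 4, 7]), (42, [402.5, 124.0], [399, 121, 8, 7]), (94, [387.4, 156.3], [383, 151, 11, 11])]
```

View pics/g4.png

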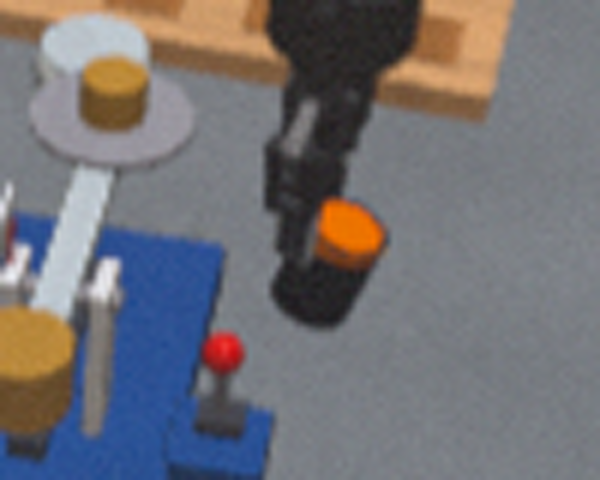

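The housing is mostly upright (lean about 15–20°), though the pads have slid off-axis. It is inside its tipping limit, so letting go should let it settle upright.

Request:
play_rows(
  increments=[
    {"xyz": [0, 0, -0.003], "roll": 0, "fingers": 0.045},
    {"xyz": [0, 0, -0.003], "roll": 0, "fingers": 0.06},
    {"xyz": [0, 0, -0.003], "roll": 0, "fingers": 0.085},
    {"xyz": [0, 0, -0.003], "roll": 0, "fingers": 0.085},
    {"xyz": [0, 0, -0.04], "roll": 0, "fingers": 0.085},
    {"xyz": [0, 0, -0.08], "roll": 0, "fingers": 0.085},
    {"xyz": [0, 0, -0.1], "roll": 0, "fingers": 0.085},
    {"xyz": [0, 0, -0.1], "roll": 0, "fingers": 0.085},
  ],
)

```text
clock: 8.18
eef_pos: [0.4727, -0.3028, 0.1402]
eef_rot: [[-0.99, 0.14, 0.007], [0.14, 0.99, -0.003], [-0.007, -0.002, -1.0]]
ft_force: [0.5, -0.0, -0.9]
width: 0.085
finger_force: 0.0
```

```bash
python3 - <<'E'
from h import *
a=env.get_image("side");b=env.get_image("top");s=env.read_state();print(s["eef_pos"],s["ft_force"],s["width"],s["eef_rot"].round(3))
print(blobs(a,(5,150,100),(18,255,255),(365,130,420,200)),blobs(b,(5,150,100),(18,255,255),(390,200,460,280)))
cv2.imwrite("pics/g5.png",np.hstack([cv2.resize(a[110:210,340:440],(400,400)),cv2.resize(b[180:280,380:480],(400,400))])[:,:,::-1])
E
```

```text
[ 0.47022234 -0.30149876  0.13655436] [-0.45182876 -0.20688359 -0.24456808] 0.08515259123699852 [[-0.99  0.14  0.  ]
 [ 0.14  0.99 -0.  ]
 [-0.   -0.   -1.  ]]
[(100, [382.3, 156.5], [376, 152, 13, 10])] [(21, [415.0, 200.9], [411, 200, 9, 3]), (67, [417.7, 236.0], [412, 233, 13, 7])]
```

View pics/g5.png

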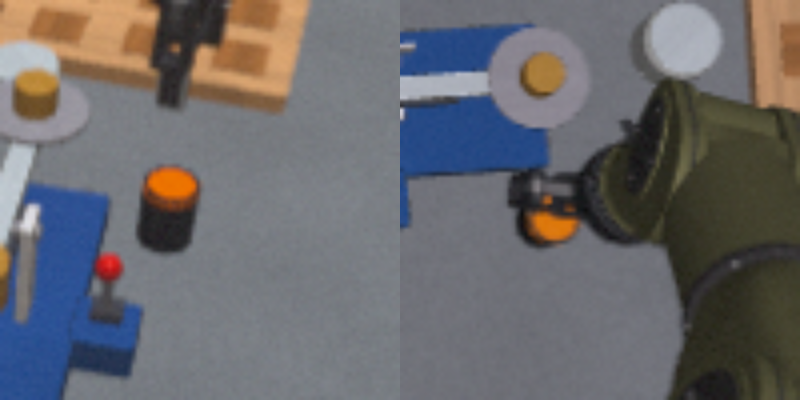

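The housing now stands upright on the table (side px (382,156)). I'll move the arm aside to get a clean two-view fix on it and the pan.

Request:
play_rows(
  increments=[
    {"xyz": [0, 0, -0.04], "roll": 0, "fingers": 0.085},
    {"xyz": [0, 0.03, -0.08], "roll": 0, "fingers": 0.085},
    {"xyz": [0, 0.06, -0.1], "roll": 0, "fingers": 0.085},
    {"xyz": [0, 0.1, -0.1], "roll": 0, "fingers": 0.085},
    {"xyz": [0, 0.14, -0.1], "roll": 0, "fingers": 0.085},
    {"xyz": [0, 0.18, -0.1], "roll": 0, "fingers": 0.085},
    {"xyz": [0, 0.22, -0.1], "roll": 0, "fingers": 0.085},
    {"xyz": [0, 0.22, -0.1], "roll": 0, "fingers": 0.085},
  ],
)

```text
clock: 8.95
eef_pos: [0.5015, -0.0725, 0.235]
eef_rot: [[-0.992, 0.125, -0.002], [0.125, 0.992, 0.007], [0.003, 0.007, -1.0]]
ft_force: [-0.0, 1.5, -0.2]
width: 0.0851
finger_force: 0.0
```

```bash
python3 - <<'E'
from h import *
a=env.get_image("side");b=env.get_image("top");s=env.read_state();print(s["eef_pos"],s["ft_force"],s["eef_rot"].round(3))
o=((5,150,100),(18,255,255));br=((12,80,60),(28,255,255))
# sub-pixel: upsample and fit ellipse to contour
def ell(im,lo,hi,w,k=8):
    x0,y0,x1,y1=w;g=cv2.resize(im[y0:y1,x0:x1],None,fx=k,fy=k,interpolation=cv2.INTER_CUBIC)
    m=cv2.inRange(cv2.cvtColor(g,cv2.COLOR_RGB2HSV),lo,hi);c=max(cv2.findContours(m,0,1)[0],key=cv2.contourArea)
    e=cv2.fitEllipse(c);r=np.array(cv2.boundingRect(c))/k;f=lambda p:np.array(p)/k+[x0,y0]-.5+.5/k
    return f(e[0]).round(2),np.array(e[1])/k,e[2],(r+[x0-.5,y0-.5,0,0]).round(1)
print("hs",ell(a,*o,(365,140,400,175)));print("ht",ell(b,*o,(400,220,440,260)))
print("ps side",ell(a,*br,(340,122,358,145)));print("ps top",ell(b,*br,(402,185,428,212)))
print("pan top",ell(b,(110,5,115),(150,40,200),(398,180,434,218)));print("pan side",ell(a,(110,5,125),(150,30,200),(330,120,368,150)))
cv2.imwrite("pics/g6.png",np.hstack([cv2.resize(a[110:190,325:405],(400,400)),cv2.resize(b[180:260,380:460],(400,400))])[:,:,::-1])
E
```

```text
[ 0.50028947 -0.08123327  0.23480487] [-0.73913402 -0.66899603 -0.23782089] [[-0.991  0.134 -0.003]
 [ 0.134  0.991  0.001]
 [ 0.004  0.    -1.   ]]
hs (array([382.37, 156.52]), array([10.14125824, 12.91596603]), 97.71839904785156, array([375.6, 151.5,  13.2,  10.4]))
ht (array([417.9, 234. ]), array([11.73362446, 12.31600666]), 80.9292221069336, array([411.8, 228. ,  12.2,  11.9]))
ps side (array([347.07, 132.81]), array([ 8.04678822, 13.37587452]), 8.520106315612793, array([343.1, 127. ,   8.1,  12.2]))
ps top (array([415.14, 198.22]), array([10.35853863, 11.5261507 ]), 48.781124114990234, array([409.5, 192.5,  11.4,  11.2]))
pan top (array([418.43, 196.92]), array([35.79644012, 43.14320755]), 135.52017211914062, array([397.5, 179.5,  36. ,  38. ]))
pan side (array([340.07, 138.8 ]), array([16.96133041, 17.0693264 ]), 6.127842426300049, array([329.5, 128.8,  19.5,  17.5]))
```

View pics/g6.png

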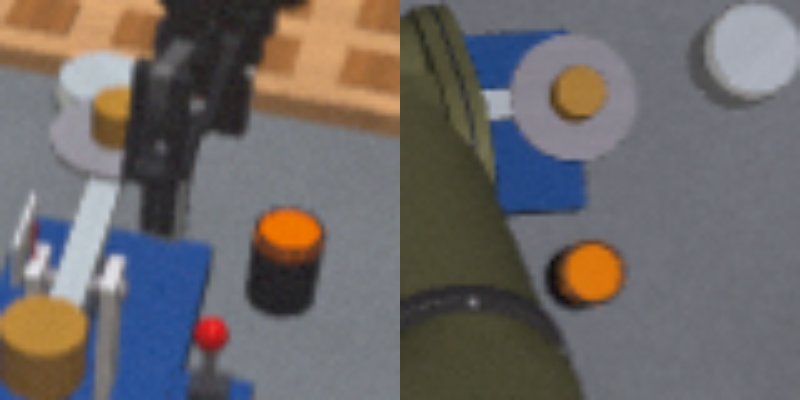

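Both views are clear: the housing disc is at side (382.4,155.8) and top (417.9,234.0), and the pan centre is at top (414.4,199.0).

```bash
python3 - <<'E'
from h import *
print("h tri",tri((382.4,155.8),(417.9,234.0)),onz("side",(382.4,155.8),.056).round(4),onz("top",(417.9,234.0),.056).round(4))
print("spig mid",onz("top",(415.0,198.0),.1345).round(4),onz("side",(349.0,133.0),.1345).round(4),tri((349,133),(415,198)))
print("pan top",onz("top",(414.4,199.0),.122).round(4))
s=env.read_state();p=np.r_[onz("top",(417.9,234.0),.056)[:2],.038]
print(s["eef_pos"],s["eef_rot"].round(3),s["eef_rot"].T@(p-s["eef_pos"]))
E
```

```text
h tri (array([ 0.47260033, -0.30160183,  0.0548038 ]), np.float64(0.0004247178116477849)) [ 0.4723 -0.3001  0.056 ] [ 0.4727 -0.3013  0.056 ]
spig mid [ 0.5862 -0.2784  0.1345] [ 0.5832 -0.2808  0.1345] (array([ 0.5842344 , -0.27807572,  0.13656274]), np.float64(0.0032023914606386815))
pan top [ 0.585  -0.2792  0.122 ]
[ 0.50028947 -0.08123327  0.23480487] [[-0.991  0.134 -0.003]
 [ 0.134  0.991  0.001]
 [ 0.004  0.    -1.   ]] [-0.00294843 -0.22186886  0.1967102 ]
```

Request:
play_rows(
  increments=[
    {"xyz": [-0.003, -0.04, 0], "roll": 0, "fingers": 0.085},
    {"xyz": [-0.003, -0.08, 0], "roll": 0, "fingers": 0.085},
    {"xyz": [-0.003, -0.12, 0], "roll": 0, "fingers": 0.085},
    {"xyz": [-0.003, -0.16, 0], "roll": 0, "fingers": 0.085},
    {"xyz": [-0.003, -0.195, 0], "roll": 0, "fingers": 0.085},
    {"xyz": [-0.003, -0.22, 0], "roll": 0, "fingers": 0.085},
    {"xyz": [-0.003, -0.22, 0], "roll": 0, "fingers": 0.085},
    {"xyz": [-0.003, -0.22, 0], "roll": 0, "fingers": 0.085},
  ],
)

```text
clock: 9.72
eef_pos: [0.4706, -0.3053, 0.2348]
eef_rot: [[-0.989, 0.147, -0.003], [0.147, 0.989, -0.0], [0.003, -0.001, -1.0]]
ft_force: [0.2, 1.5, -0.3]
width: 0.0849
finger_force: 0.0
```

```bash
python3 - <<'E'
from h import *
s=env.read_state();p=np.r_[.4725,-.301,.038]
print(s["eef_pos"],s["eef_rot"].round(3),s["eef_rot"].T@(p-s["eef_pos"]))
E
```

```text
[ 0.4706329  -0.30531884  0.23478562] [[-0.989  0.147 -0.003]
 [ 0.147  0.989 -0.   ]
 [ 0.003 -0.001 -1.   ]] [-0.00186108  0.00464485  0.19677825]
```

Request:
play_rows(
  increments=[
    {"xyz": [-0.001, 0.003, 0.035], "roll": 0, "fingers": 0.085},
    {"xyz": [-0.001, 0.003, 0.07], "roll": 0, "fingers": 0.085},
    {"xyz": [-0.001, 0.003, 0.1], "roll": 0, "fingers": 0.085},
    {"xyz": [-0.001, 0.003, 0.13], "roll": 0, "fingers": 0.085},
    {"xyz": [-0.001, 0.003, 0.13], "roll": 0, "fingers": 0.085},
    {"xyz": [-0.001, 0.003, 0.13], "roll": 0, "fingers": 0.085},
  ],
)

```text
clock: 10.22
eef_pos: [0.4735, -0.2975, 0.1051]
eef_rot: [[-0.99, 0.138, -0.004], [0.138, 0.99, 0.003], [0.004, 0.002, -1.0]]
ft_force: [0.3, -0.3, -0.2]
width: 0.0851
finger_force: 0.0
```

```bash
python3 - <<'E'
from h import *
s=env.read_state();p=np.r_[.4725,-.301,.038]
print(s["eef_pos"],s["eef_rot"].round(3),s["eef_rot"].T@(p-s["eef_pos"]))
E
```

```text
[ 0.4735289  -0.29753606  0.10508268] [[-0.99   0.138 -0.004]
 [ 0.138  0.99   0.003]
 [ 0.004  0.002 -1.   ]] [ 0.00024883 -0.00370375  0.06707729]
```

Request:
play_rows(
  increments=[
    {"xyz": [0, -0.002, 0.03], "roll": 0, "fingers": 0.085},
    {"xyz": [0, -0.002, 0.055], "roll": 0, "fingers": 0.085},
    {"xyz": [0, -0.002, 0.067], "roll": 0, "fingers": 0.085},
    {"xyz": [0, -0.002, 0.067], "roll": 0, "fingers": 0.085},
    {"xyz": [0, -0.002, 0.067], "roll": 0, "fingers": 0.085},
    {"xyz": [0, -0.002, 0.067], "roll": 0, "fingers": 0.085},
  ],
)

```text
clock: 10.72
eef_pos: [0.4758, -0.3014, 0.0411]
eef_rot: [[-0.99, 0.139, 0.003], [0.139, 0.99, -0.001], [-0.003, -0.001, -1.0]]
ft_force: [0.6, 0.3, 0.5]
width: 0.0849
finger_force: 0.0
```

Request:
play_rows(
  increments=[
    {"xyz": [0, 0, 0], "roll": 0, "fingers": 0.06},
    {"xyz": [0, 0, 0], "roll": 0, "fingers": 0.05},
    {"xyz": [0, 0, 0], "roll": 0, "fingers": 0.03},
    {"xyz": [0, 0, 0], "roll": 0, "fingers": 0.03},
    {"xyz": [0, 0, 0], "roll": 0, "fingers": 0.03},
    {"xyz": [0, 0, 0], "roll": 0, "fingers": 0.03},
    {"xyz": [0, 0, 0], "roll": 0, "fingers": 0.03},
    {"xyz": [0, 0, 0], "roll": 0, "fingers": 0.03},
  ],
)

```text
clock: 11.38
eef_pos: [0.4751, -0.3011, 0.0407]
eef_rot: [[-0.99, 0.139, 0.001], [0.139, 0.99, -0.001], [-0.001, -0.001, -1.0]]
ft_force: [-0.3, 1.3, 9.3]
width: 0.0439
finger_force: 59.6
```

```bash
python3 - <<'E'
from h import *
a=env.get_image("side");s=env.read_state();p=np.r_[.4725,-.301,.038]
print(s["eef_pos"],s["eef_rot"].round(3),s["eef_rot"].T@(p-s["eef_pos"]),s["ft_force"])
print(blobs(a,(5,150,100),(18,255,255),(365,130,420,200)))
E
```

```text
[ 0.47509754 -0.30112764  0.04075168] [[-0.99   0.139  0.001]
 [ 0.139  0.99  -0.001]
 [-0.002 -0.001 -1.   ]] [ 0.00259417 -0.00023345  0.00274792] [-1.38594787  1.04497052 10.00002992]
[(41, [385.7, 156.4], [383, 152, 6, 10])]
```

Request:
play_rows(
  increments=[
    {"xyz": [0, 0, -0.02], "roll": 0, "fingers": 0.03},
    {"xyz": [0, 0, -0.055], "roll": 0, "fingers": 0.03},
    {"xyz": [0, 0, -0.09], "roll": 0, "fingers": 0.03},
    {"xyz": [0, 0, -0.125], "roll": 0, "fingers": 0.03},
    {"xyz": [0, 0, -0.16], "roll": 0, "fingers": 0.03},
    {"xyz": [0, 0, -0.18], "roll": 0, "fingers": 0.03},
    {"xyz": [-0.02, 0.007, -0.18], "roll": 0, "fingers": 0.03},
    {"xyz": [-0.05, 0.017, -0.18], "roll": 0, "fingers": 0.03},
  ],
)

```text
clock: 12.1
eef_pos: [0.5239, -0.2935, 0.2213]
eef_rot: [[-0.99, 0.144, -0.001], [0.144, 0.99, -0.003], [0.001, -0.003, -1.0]]
ft_force: [0.5, -1.2, -1.9]
width: 0.0439
finger_force: 61.7
```

Request:
play_rows(
  increments=[
    {"xyz": [-0.03, 0.01, 0], "roll": 0, "fingers": 0.03},
    {"xyz": [-0.05, 0.017, 0], "roll": 0, "fingers": 0.03},
    {"xyz": [-0.058, 0.02, 0], "roll": 0, "fingers": 0.03},
    {"xyz": [-0.058, 0.02, 0], "roll": 0, "fingers": 0.03},
    {"xyz": [-0.058, 0.02, 0], "roll": 0, "fingers": 0.03},
    {"xyz": [-0.058, 0.02, 0], "roll": 0, "fingers": 0.03},
    {"xyz": [-0.058, 0.02, 0], "roll": 0, "fingers": 0.03},
  ],
)

```text
clock: 12.68
eef_pos: [0.5847, -0.2805, 0.2193]
eef_rot: [[-0.99, 0.141, -0.002], [0.141, 0.99, -0.001], [0.002, -0.001, -1.0]]
ft_force: [-0.8, 0.0, -2.2]
width: 0.0434
finger_force: 61.7
```

```bash
python3 - <<'E'
from h import *
a=env.get_image("side");s=env.read_state();p=np.r_[.5875,-.2796,.1627]
print(s["eef_pos"],s["eef_rot"].round(3),s["eef_rot"].T@(p-s["eef_pos"]),s["ft_force"],s["q"].round(2))
u=proj("side",[.585,-.28,.17])[0].astype(int);print(u)
cv2.imwrite("pics/g7.png",cv2.resize(a[u[1]-40:u[1]+30,u[0]-40:u[0]+40],(640,560),interpolation=cv2.INTER_CUBIC)[:,:,::-1])
E
```

```text
[ 0.58500606 -0.28038937  0.21939702] [[-0.99   0.141 -0.001]
 [ 0.141  0.99  -0.   ]
 [ 0.001 -0.001 -1.   ]] [-0.00243468  0.00117199  0.05669298] [ 1.01570309  0.80986944 -1.91831465] [ 0.49  0.73 -0.21  1.49  0.18  0.94  1.65]
[349 123]
```

View pics/g7.png

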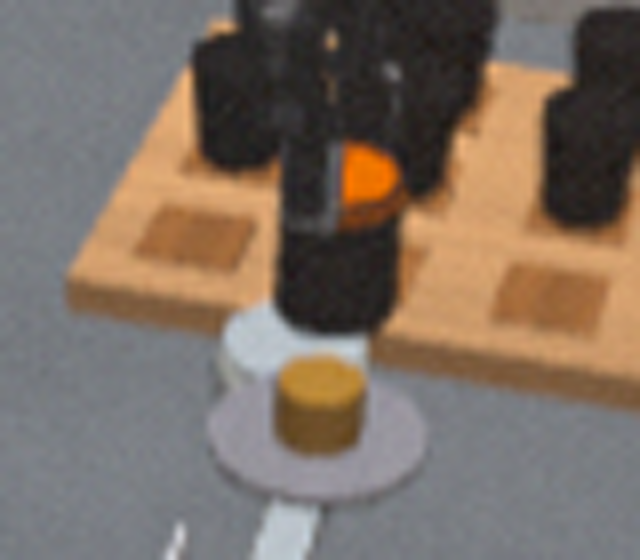

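The housing is upright above the spigot. Its silhouette spans crop x 277–395 (px u ≈ 350.5) and the spigot centre is at crop x 320 (px u ≈ 348.5). I'll check that offset numerically.

```bash
python3 - <<'E'
from h import *
for P in([.5824,-.280,.19],[.585,-.2792,.19],[.585,-.2792,.147],[.585,-.2792,.1345],[.595,-.2792,.19]):print(P,proj("side",P))
E
```

```text
[0.5824, -0.28, 0.19] [[350.2193905 117.8828247]]
[0.585, -0.2792, 0.19] [[349.31145758 117.87979239]]
[0.585, -0.2792, 0.147] [[348.53117821 129.8280427 ]]
[0.585, -0.2792, 0.1345] [[348.31177999 133.18114241]]
[0.595, -0.2792, 0.19] [[346.07829972 117.32157063]]
```

Request:
play_rows(
  increments=[
    {"xyz": [-0.003, 0.001, 0.005], "roll": 0, "fingers": 0.03},
    {"xyz": [-0.003, 0.001, 0.012], "roll": 0, "fingers": 0.03},
    {"xyz": [-0.003, 0.001, 0.019], "roll": 0, "fingers": 0.03},
    {"xyz": [-0.003, 0.001, 0.025], "roll": 0, "fingers": 0.03},
    {"xyz": [-0.003, 0.001, 0.027], "roll": 0, "fingers": 0.03},
    {"xyz": [-0.003, 0.001, 0.027], "roll": 0, "fingers": 0.03},
    {"xyz": [-0.003, 0.001, 0.027], "roll": 0, "fingers": 0.03},
  ],
)

```text
clock: 13.32
eef_pos: [0.5897, -0.2787, 0.1921]
eef_rot: [[-0.99, 0.139, -0.0], [0.139, 0.99, 0.0], [0.0, 0.0, -1.0]]
ft_force: [0.4, 0.2, -2.1]
width: 0.0436
finger_force: 61.7
```

Request:
play_rows(
  increments=[
    {"xyz": [0, 0, 0.002], "roll": 0, "fingers": 0.03},
    {"xyz": [0, 0, 0.004], "roll": 0, "fingers": 0.03},
    {"xyz": [0, 0, 0.005], "roll": 0, "fingers": 0.03},
    {"xyz": [0, 0, 0.006], "roll": 0, "fingers": 0.03},
    {"xyz": [0, 0, 0.006], "roll": 0, "fingers": 0.03},
  ],
)

```text
clock: 13.73
eef_pos: [0.5897, -0.2788, 0.1863]
eef_rot: [[-0.99, 0.139, -0.0], [0.139, 0.99, 0.0], [0.0, 0.0, -1.0]]
ft_force: [-0.8, 0.5, -1.0]
width: 0.0433
finger_force: 61.8
```

Request:
play_rows(
  increments=[
    {"xyz": [0.001, -0.0005, 0], "roll": 0, "fingers": 0.03},
    {"xyz": [0.001, -0.0005, 0.001], "roll": 0, "fingers": 0.03},
    {"xyz": [0.001, -0.0005, 0.002], "roll": 0, "fingers": 0.03},
    {"xyz": [0.001, -0.0005, 0.003], "roll": 0, "fingers": 0.03},
    {"xyz": [0.001, -0.0005, 0.003], "roll": 0, "fingers": 0.03},
  ],
)

```text
clock: 14.15
eef_pos: [0.5884, -0.2787, 0.183]
eef_rot: [[-0.99, 0.139, -0.001], [0.139, 0.99, 0.001], [0.001, 0.001, -1.0]]
ft_force: [-0.5, 0.8, -1.4]
width: 0.0434
finger_force: 61.8
```

Mouth is about 5 mm past the spigot top with no contact force, so it has entered. Continuing down.

Request:
play_rows(
  increments=[
    {"xyz": [0, 0, 0.002], "roll": 0, "fingers": 0.03},
    {"xyz": [0, 0, 0.004], "roll": 0, "fingers": 0.03},
    {"xyz": [0, 0, 0.006], "roll": 0, "fingers": 0.03},
    {"xyz": [0, 0, 0.006], "roll": 0, "fingers": 0.03},
  ],
)

```text
clock: 14.48
eef_pos: [0.5883, -0.2787, 0.1767]
eef_rot: [[-0.99, 0.139, -0.001], [0.139, 0.99, 0.001], [0.001, 0.001, -1.0]]
ft_force: [0.3, 1.4, -2.1]
width: 0.0436
finger_force: 61.8
```

Request:
play_rows(
  increments=[
    {"xyz": [0, 0, 0.003], "roll": 0, "fingers": 0.03},
    {"xyz": [0, 0, 0.006], "roll": 0, "fingers": 0.03},
    {"xyz": [0, 0, 0.009], "roll": 0, "fingers": 0.03},
    {"xyz": [0, 0, 0.01], "roll": 0, "fingers": 0.03},
    {"xyz": [0, 0, 0.01], "roll": 0, "fingers": 0.03},
  ],
)

```text
clock: 14.9
eef_pos: [0.5885, -0.2787, 0.1668]
eef_rot: [[-0.99, 0.139, -0.001], [0.139, 0.99, 0.001], [0.001, 0.001, -1.0]]
ft_force: [-1.0, 2.7, -1.2]
width: 0.0437
finger_force: 61.8
```

Request:
play_rows(
  increments=[
    {"xyz": [0, -0.0005, 0.001], "roll": 0, "fingers": 0.03},
    {"xyz": [0, -0.0005, 0.002], "roll": 0, "fingers": 0.03},
    {"xyz": [0, -0.0005, 0.003], "roll": 0, "fingers": 0.03},
    {"xyz": [0, -0.0005, 0.003], "roll": 0, "fingers": 0.03},
  ],
)

```text
clock: 15.23
eef_pos: [0.5887, -0.2789, 0.1643]
eef_rot: [[-0.99, 0.139, 0.0], [0.139, 0.99, 0.001], [0.0, 0.001, -1.0]]
ft_force: [-0.3, 3.9, 0.6]
width: 0.0437
finger_force: 61.9
```

Request:
play_rows(
  increments=[
    {"xyz": [0, 0, 0.0005], "roll": 0, "fingers": 0.03},
    {"xyz": [0, 0, 0.001], "roll": 0, "fingers": 0.03},
    {"xyz": [0, 0, 0.001], "roll": 0, "fingers": 0.03},
  ],
)

```text
clock: 15.48
eef_pos: [0.5888, -0.279, 0.1634]
eef_rot: [[-0.99, 0.139, 0.0], [0.139, 0.99, 0.001], [-0.0, 0.001, -1.0]]
ft_force: [-0.4, 4.4, -0.0]
width: 0.0435
finger_force: 62.0
```

Request:
play_rows(
  increments=[
    {"xyz": [0, 0.001, 0.0005], "roll": 0, "fingers": 0.03},
    {"xyz": [0, 0.001, 0.001], "roll": 0, "fingers": 0.03},
    {"xyz": [0, 0.001, 0.0015], "roll": 0, "fingers": 0.03},
    {"xyz": [0, 0.001, 0.0015], "roll": 0, "fingers": 0.03},
  ],
)

```text
clock: 15.82
eef_pos: [0.5886, -0.2788, 0.1618]
eef_rot: [[-0.99, 0.14, -0.0], [0.14, 0.99, -0.0], [0.0, -0.0, -1.0]]
ft_force: [-0.2, 3.0, -0.5]
width: 0.0433
finger_force: 62.0
```

Request:
play_rows(
  increments=[
    {"xyz": [0, 0.0005, 0.0005], "roll": 0, "fingers": 0.03},
    {"xyz": [0, 0.0005, 0.001], "roll": 0, "fingers": 0.03},
    {"xyz": [0, 0.0005, 0.0015], "roll": 0, "fingers": 0.03},
    {"xyz": [0, 0.0005, 0.0015], "roll": 0, "fingers": 0.03},
  ],
)

```text
clock: 16.15
eef_pos: [0.5885, -0.2788, 0.1608]
eef_rot: [[-0.99, 0.14, -0.0], [0.14, 0.99, -0.001], [0.0, -0.001, -1.0]]
ft_force: [-2.9, 1.6, 4.3]
width: 0.0437
finger_force: 62.5
```

Contact with the pan (about 6 N), so it is seated. Open and back off upward.

Request:
play_rows(
  increments=[
    {"xyz": [0, 0, 0], "roll": 0, "fingers": 0.05},
    {"xyz": [0, 0, 0], "roll": 0, "fingers": 0.06},
    {"xyz": [0, 0, 0], "roll": 0, "fingers": 0.085},
    {"xyz": [0, 0, 0], "roll": 0, "fingers": 0.085},
    {"xyz": [0, 0, -0.03], "roll": 0, "fingers": 0.085},
    {"xyz": [0, 0, -0.065], "roll": 0, "fingers": 0.085},
    {"xyz": [0, 0, -0.1], "roll": 0, "fingers": 0.085},
    {"xyz": [0, 0, -0.1], "roll": 0, "fingers": 0.085},
  ],
)

```text
clock: 16.82
eef_pos: [0.5933, -0.2799, 0.2681]
eef_rot: [[-0.99, 0.14, 0.014], [0.14, 0.99, -0.005], [-0.014, -0.003, -1.0]]
ft_force: [1.8, 0.2, 0.6]
width: 0.0852
finger_force: 0.0
```

```bash
python3 - <<'E'
from h import *
a=env.get_image("side");s=env.read_state()
print(s["eef_pos"],s["eef_rot"].round(3),s["ft_force"],s["q"].round(2))
print("disc side",blobs(a,(5,150,100),(18,255,255),(335,100,365,140)),"expect top centre",proj("side",[[.585,-.2792,.178],[.585,-.2792,.182]]))
# knob, lever frame
ys=np.array([-np.sin(np.radians(3.36)),np.cos(np.radians(3.36))]);xs=np.array([ys[1],-ys[0]])
pan=np.array([.585,-.2792]);O=pan+.13*ys;piv=O-.085*xs
print("piv",piv,"knob0",piv+.0407*ys,"knob1",piv-.0407*ys,"red",blobs(a,(0,170,80),(4,255,255),(350,160,390,195)))
E
```

```text
[ 0.59174054 -0.27938016  0.26483499] [[-0.99   0.14   0.009]
 [ 0.14   0.99  -0.004]
 [-0.01  -0.002 -1.   ]] [-0.21882094 -0.55606377  0.21455381] [ 0.49  0.69 -0.22  1.43  0.16  1.03  1.66]
disc side [(12, [343.2, 102.8], [341, 100, 5, 6]), (27, [336.8, 112.6], [335, 110, 5, 7]), (186, [351.3, 119.8], [343, 112, 19, 16])] expect top centre [[349.08962619 121.28033911]
 [349.16321228 120.15263347]]
piv [ 0.49252689 -0.15440528] knob0 [ 0.49014148 -0.11377524] knob1 [ 0.49491229 -0.19503531] red [(17, [367.1, 175.9], [365, 174, 5, 5])]
```

Request:
play_rows(
  increments=[
    {"xyz": [0.02, 0.028, 0], "roll": -0.05, "fingers": 0.04},
    {"xyz": [0.04, 0.056, 0], "roll": -0.1, "fingers": 0},
    {"xyz": [0.06, 0.085, 0], "roll": -0.15, "fingers": 0},
    {"xyz": [0.08, 0.113, 0], "roll": -0.2, "fingers": 0},
    {"xyz": [0.1, 0.141, 0], "roll": -0.2, "fingers": 0},
    {"xyz": [0.12, 0.17, 0], "roll": -0.2, "fingers": 0},
    {"xyz": [0.132, 0.19, 0], "roll": -0.2, "fingers": 0},
    {"xyz": [0.132, 0.19, 0], "roll": -0.2, "fingers": 0},
  ],
)

```text
clock: 17.53
eef_pos: [0.482, -0.0661, 0.2599]
eef_rot: [[-0.998, -0.068, -0.003], [-0.068, 0.998, 0.003], [0.003, 0.003, -1.0]]
ft_force: [-0.1, 0.2, -0.7]
width: 0.0002
finger_force: 0.0
```

```bash
python3 - <<'E'
from h import *
a=env.get_image("side");b=env.get_image("top");s=env.read_state()
print(s["eef_pos"],s["eef_rot"].round(3),s["width"],s["q"].round(2))
for n,im,w in(("side",a,(330,100,372,145)),("top",b,(400,180,435,215))): print(n,blobs(im,(6,215,150),(14,255,255),w),proj(n,[.585,-.2792,.178]))
p=np.r_[.4875,-.072,.135];print(s["eef_rot"].T@(p-s["eef_pos"]))
E
```

```text
[ 0.4843394  -0.07114468  0.26002186] [[-0.998 -0.062 -0.   ]
 [-0.062  0.998 -0.   ]
 [ 0.    -0.    -1.   ]] 5.028632218483559e-05 [ 0.24  0.47 -0.29  1.92  0.19  0.78  1.48]
side [(53, [349.2, 121.5], [343, 118, 13, 8])] [[349.08962619 121.28033911]]
top [] [[418.24938954 196.05304324]]
[-0.00315568 -0.00102461  0.12502071]
```

The orange disc is at side (349.2,121.5) against a predicted (349.1,121.3) when seated, so the housing is home. Descend beside the lever.

Request:
play_rows(
  increments=[
    {"xyz": [-0.003, 0, 0.03], "roll": 0, "fingers": 0},
    {"xyz": [-0.003, 0, 0.06], "roll": 0, "fingers": 0},
    {"xyz": [-0.003, 0, 0.09], "roll": 0, "fingers": 0},
    {"xyz": [-0.003, 0, 0.115], "roll": 0, "fingers": 0},
    {"xyz": [-0.003, 0, 0.125], "roll": 0, "fingers": 0},
    {"xyz": [-0.003, 0, 0.125], "roll": 0, "fingers": 0},
    {"xyz": [-0.003, 0, 0.125], "roll": 0, "fingers": 0},
  ],
)

```text
clock: 18.22
eef_pos: [0.4877, -0.0727, 0.1347]
eef_rot: [[-0.998, -0.058, -0.001], [-0.058, 0.998, -0.001], [0.001, -0.001, -1.0]]
ft_force: [-0.5, -0.1, 0.6]
width: -0.0003
finger_force: 0.0
```

Request:
play_rows(
  increments=[
    {"xyz": [0, -0.005, 0], "roll": 0, "fingers": 0},
    {"xyz": [0, -0.01, 0], "roll": 0, "fingers": 0},
    {"xyz": [0, -0.015, 0], "roll": 0, "fingers": 0},
    {"xyz": [0, -0.02, 0], "roll": 0, "fingers": 0},
    {"xyz": [0, -0.025, 0], "roll": 0, "fingers": 0},
    {"xyz": [0, -0.03, 0], "roll": 0, "fingers": 0},
    {"xyz": [0, -0.03, 0], "roll": 0, "fingers": 0},
  ],
)

```text
clock: 18.8
eef_pos: [0.4894, -0.103, 0.1355]
eef_rot: [[-0.998, -0.058, 0.0], [-0.058, 0.998, -0.001], [-0.0, -0.001, -1.0]]
ft_force: [0.8, 0.2, 0.8]
width: 0.0007
finger_force: 0.0
```

Request:
play_rows(
  increments=[
    {"xyz": [0, -0.004, 0], "roll": 0, "fingers": 0},
    {"xyz": [0, -0.008, 0], "roll": 0, "fingers": 0},
    {"xyz": [0, -0.012, 0], "roll": 0, "fingers": 0},
    {"xyz": [0, -0.016, 0], "roll": 0, "fingers": 0},
    {"xyz": [0, -0.02, 0], "roll": 0, "fingers": 0},
  ],
)

```text
clock: 19.22
eef_pos: [0.4906, -0.1217, 0.1353]
eef_rot: [[-0.998, -0.06, -0.0], [-0.06, 0.998, 0.0], [0.0, 0.0, -1.0]]
ft_force: [-0.5, 0.2, 0.1]
width: -0.0003
finger_force: 0.0
```

```bash
python3 - <<'E'
from h import *
a=env.get_image("side");b=env.get_image("top");s=env.read_state();print(s["eef_pos"],s["ft_force"])
print(blobs(a,(0,170,80),(4,255,255),(350,130,400,195)),blobs(b,(0,170,80),(4,255,255),(350,215,400,240)))
E
```

```text
[ 0.49053218 -0.12228538  0.13531979] [-0.82637598  0.14719038 -0.562984  ]
[(15, [366.9, 175.9], [365, 174, 5, 6])] []
```

No contact, and the knob is still at side (366.9,175.9). I'll locate the fingertip numerically by differencing against the initial picture.

```bash
python3 - <<'E'
from h import *
a=env.get_image("side");o=cv2.imread("pics/side0.png")[:,:,::-1]
s=env.read_state();p=s["eef_pos"];print(p,proj("side",[p-[0,0,.025],p,p+[0,0,.05],[.4903,-.1166,.1217]]).round(1))
d=np.abs(a.astype(int)-o).max(2)>45
for r in range(140,186,2): print(r,"".join("R" if (a[r,c,0]>140 and a[r,c,1]<70) else "#" if d[r,c] else "." for c in range(340,395)))
E
```

```text
[ 0.49056404 -0.12171246  0.13532731] [[366.5 177.8]
 [367.3 171.1]
 [369.1 157. ]
 [366.6 176. ]]
140 ....##########..........################...............
142 .......................################................
144 .......................#######.########................
146 ........................####...#######.................
148 ........................####...#######.................
150 .......................####....######..................
152 .......................####....######..................
154 ........................##.......###...................
156 .......................###....#####....................
158 .......................###########.....................
160 .......................###########.....................
162 ........................#########......................
164 ...........................######......................
166 .........................#.####........................
168 ..........................#####........................
170 ............................###........................
172 .......................................................
174 .........................RRRR..........................
176 ........................RRRRRR.........................
178 ..........................RRR..........................
180 .......................................................
182 .......................................................
184 .......................................................
```

The fingertip image ends at row 171, just above the knob (rows 173–179). It passed over the knob, so I back off and go 20 mm lower.

Request:
play_rows(
  increments=[
    {"xyz": [0, 0.02, 0], "roll": 0, "fingers": 0},
    {"xyz": [0, 0.045, 0], "roll": 0, "fingers": 0},
    {"xyz": [0, 0.05, 0], "roll": 0, "fingers": 0},
    {"xyz": [0, 0.05, 0.01], "roll": 0, "fingers": 0},
    {"xyz": [0, 0.05, 0.02], "roll": 0, "fingers": 0},
    {"xyz": [0, 0.05, 0.02], "roll": 0, "fingers": 0},
    {"xyz": [0, 0.05, 0.02], "roll": 0, "fingers": 0},
  ],
)

```text
clock: 19.95
eef_pos: [0.4872, -0.0713, 0.1152]
eef_rot: [[-0.998, -0.061, -0.001], [-0.061, 0.998, 0.0], [0.001, 0.0, -1.0]]
ft_force: [0.5, -0.3, 0.7]
width: -0.0003
finger_force: 0.0
```

Request:
play_rows(
  increments=[
    {"xyz": [0, -0.005, 0], "roll": 0, "fingers": 0},
    {"xyz": [0, -0.01, 0], "roll": 0, "fingers": 0},
    {"xyz": [0, -0.015, 0], "roll": 0, "fingers": 0},
    {"xyz": [0, -0.02, 0], "roll": 0, "fingers": 0},
    {"xyz": [0, -0.025, 0], "roll": 0, "fingers": 0},
    {"xyz": [0, -0.03, 0], "roll": 0, "fingers": 0},
    {"xyz": [0, -0.035, 0], "roll": 0, "fingers": 0},
  ],
)

```text
clock: 20.53
eef_pos: [0.4898, -0.1019, 0.1169]
eef_rot: [[-0.998, -0.064, 0.001], [-0.064, 0.998, 0.005], [-0.001, 0.005, -1.0]]
ft_force: [-6.8, 16.2, 31.4]
width: 0.0003
finger_force: 17.1
```

```bash
cat > lv.py <<'E'
from h import *
a=env.get_image("side");o=cv2.imread("pics/side0.png")[:,:,::-1]
s=env.read_state();print(s["eef_pos"],s["ft_force"].round(1))
d=np.abs(a.astype(int)-o).max(2)>45
for r in range(140,190,2): print(r,"".join("R" if (a[r,c,0]>120 and a[r,c,1]<70) else "#" if d[r,c] else "." for c in range(340,405)))
E
python3 lv.py
```

```text
[ 0.48982618 -0.10240688  0.11729965] [-6.7 12.1 25.1]
140 ....##########..###############################..................
142 .................#############################...................
144 ..................###########################....................
146 .....................######################......................
148 .......................#################.........................
150 ......................################...........................
152 .....................################............................
154 .....................################............................
156 .....................################............................
158 ......................####....######.............................
160 .....................#######.######..............................
162 .....................######..######..............................
164 ......................#####..#####...............................
166 .....................######..####................................
168 .....................####..#####.................................
170 .....................####.######.................................
172 ......................#########..................................
174 ........................#######..................................
176 ........................#######..................................
178 ........................######...................................
180 .................................................................
182 .................................................................
184 .................................................................
186 .................................................................
188 .................................................................
```

Request:
play_rows(
  increments=[
    {"xyz": [0, 0.01, 0], "roll": 0, "fingers": 0},
    {"xyz": [0, 0.025, 0], "roll": 0, "fingers": 0},
    {"xyz": [0, 0.035, 0], "roll": 0, "fingers": 0},
    {"xyz": [0, 0.035, 0.005], "roll": 0, "fingers": 0},
    {"xyz": [0, 0.035, 0.014], "roll": 0, "fingers": 0},
    {"xyz": [0, 0.035, 0.014], "roll": 0, "fingers": 0},
    {"xyz": [0, 0.035, 0.014], "roll": 0, "fingers": 0},
  ],
)

```text
clock: 21.17
eef_pos: [0.4869, -0.0725, 0.1004]
eef_rot: [[-0.998, -0.059, -0.002], [-0.059, 0.998, -0.001], [0.002, -0.001, -1.0]]
ft_force: [-0.1, -0.1, -0.4]
width: 0.0
finger_force: 0.0
```

```bash
python3 lv.py; python3 -c "
from h import *
print(proj('side',[[.4872,-.0713,z] for z in(.075,.1,.11,.12)]))"
```

```text
[ 0.48713892 -0.07240489  0.10077308] [-0.1  0.1  0.1]
140 ....##########################################...................
142 ..............######..########################...................
144 ..............###########...#..#####...#######...................
146 ..............###############################....................
148 ..............###############################....................
150 ..............###############################....................
152 ..............###############################....................
154 ..............##############################.....................
156 ...............############################......................
158 .................#########################.......................
160 ....................####################.........................
162 ....................################.............................
164 ...................################..............................
166 ...................#######.########..............................
168 ...................######..########..............................
170 ...................#######.#######...............................
172 ...................######..######................................
174 ...................##############................................
176 ...................#############.................................
178 ...................############..................................
180 ..................#####......#...................................
182 ..................####.##...##...................................
184 ...................#######..#....................................
186 .....................##..........................................
188 .....................#...........................................
[[362.64169819 199.08632051]
 [363.40472283 192.71615353]
 [363.71741596 190.10283122]
 [364.03451432 187.45103604]]
```

Request:
play_rows(
  increments=[
    {"xyz": [0, -0.006, 0], "roll": 0, "fingers": 0},
    {"xyz": [0, -0.012, 0], "roll": 0, "fingers": 0},
    {"xyz": [0, -0.018, 0], "roll": 0, "fingers": 0},
    {"xyz": [0, -0.024, 0], "roll": 0, "fingers": 0},
    {"xyz": [0, -0.028, 0], "roll": 0, "fingers": 0},
    {"xyz": [0, -0.032, 0], "roll": 0, "fingers": 0},
    {"xyz": [0, -0.036, 0], "roll": 0, "fingers": 0},
  ],
)

```text
clock: 21.8
eef_pos: [0.4902, -0.1064, 0.1017]
eef_rot: [[-0.998, -0.061, 0.001], [-0.061, 0.998, 0.002], [-0.001, 0.002, -1.0]]
ft_force: [-0.0, 4.3, 3.2]
width: -0.0001
finger_force: 2.2
```

4 N — the lever is turning. Continue.

Request:
play_rows(
  increments=[
    {"xyz": [0, -0.006, 0], "roll": 0, "fingers": 0},
    {"xyz": [0, -0.012, 0], "roll": 0, "fingers": 0},
    {"xyz": [0, -0.018, 0], "roll": 0, "fingers": 0},
    {"xyz": [0, -0.024, 0], "roll": 0, "fingers": 0},
    {"xyz": [0, -0.03, 0], "roll": 0, "fingers": 0},
    {"xyz": [0, -0.036, 0], "roll": 0, "fingers": 0},
    {"xyz": [0, -0.042, 0], "roll": 0, "fingers": 0},
  ],
)

```text
clock: 22.38
eef_pos: [0.492, -0.1498, 0.101]
eef_rot: [[-0.998, -0.06, -0.001], [-0.06, 0.998, 0.0], [0.001, 0.0, -1.0]]
ft_force: [0.4, 4.1, -2.9]
width: -0.0002
finger_force: 1.7
```

```bash
python3 lv.py | head -1; python3 - <<'E'
from h import *
a=env.get_image("side");b=env.get_image("top")
print(blobs(a,(0,150,60),(5,255,255),(345,120,400,195)),blobs(b,(0,150,60),(5,255,255),(355,215,410,240)))
ys=np.array([-.0586,.9983]);pv=np.array([.4925,-.1544])
for t in(0,.3,.6,.85,1):
    P=np.r_[pv+ys*.085*np.sin(.5-t),.045+.085*np.cos(.5-t)];print(t,P.round(4),proj("side",P).round(1),proj("top",P).round(1))
E
```

```text
[ 0.49193405 -0.15146893  0.10094483] [ 1.9  1.7 -2. ]
[] []
0 [ 0.4901 -0.1137  0.1196] [[366.4 177.2]] [[365.9 227.8]]
0.3 [ 0.4915 -0.1375  0.1283] [[368.  169.3]] [[373.4 227. ]]
0.6 [ 0.493  -0.1629  0.1296] [[369.4 163.3]] [[381.1 226.4]]
0.85 [ 0.4942 -0.1835  0.1248] [[370.3 160.1]] [[387.1 226.2]]
1 [ 0.4949 -0.1951  0.1196] [[370.7 159. ]] [[390.3 226.1]]
```

Request:
play_rows(
  increments=[
    {"xyz": [0, -0.005, 0], "roll": 0, "fingers": 0},
    {"xyz": [0, -0.01, 0], "roll": 0, "fingers": 0},
    {"xyz": [0, -0.014, 0], "roll": 0, "fingers": 0},
    {"xyz": [0, -0.018, 0], "roll": 0, "fingers": 0},
    {"xyz": [0, -0.022, 0], "roll": 0, "fingers": 0},
  ],
)

```text
clock: 22.95
eef_pos: [0.4931, -0.1694, 0.1011]
eef_rot: [[-0.998, -0.061, -0.001], [-0.061, 0.998, 0.003], [0.001, 0.003, -1.0]]
ft_force: [-2.1, 16.4, -0.1]
width: 0.0001
finger_force: 8.4
```

Request:
play_rows(
  increments=[
    {"xyz": [0, -0.003, 0], "roll": 0, "fingers": 0},
    {"xyz": [0, -0.006, 0], "roll": 0, "fingers": 0},
    {"xyz": [0, -0.006, 0], "roll": 0, "fingers": 0},
  ],
)

```text
clock: 23.2
eef_pos: [0.493, -0.1696, 0.101]
eef_rot: [[-0.998, -0.066, -0.003], [-0.066, 0.998, 0.01], [0.002, 0.01, -1.0]]
ft_force: [-1.2, 19.8, 1.1]
width: 0.0001
finger_force: 9.4
```

End stop reached (20 N, no further motion). Back off slightly, wait, and check the pan.

Request:
play_rows(
  increments=[
    {"xyz": [0, 0.01, 0], "roll": 0, "fingers": 0},
    {"xyz": [0, 0.03, 0], "roll": 0, "fingers": 0},
    {"xyz": [0, 0.03, -0.03], "roll": 0, "fingers": 0},
    {"xyz": [0, 0.03, -0.06], "roll": 0, "fingers": 0},
    {"xyz": [0, 0.03, -0.09], "roll": 0, "fingers": 0},
    {"xyz": [0, 0.03, -0.09], "roll": 0, "fingers": 0},
    {"xyz": [0, 0.03, -0.09], "roll": 0, "fingers": 0},
    {"xyz": [0, 0.03, -0.09], "roll": 0, "fingers": 0},
  ],
)

```text
clock: 23.87
eef_pos: [0.4919, -0.1486, 0.1913]
eef_rot: [[-0.998, -0.059, 0.0], [-0.059, 0.998, -0.001], [-0.0, -0.001, -1.0]]
ft_force: [-0.2, 0.3, -0.8]
width: 0.0
finger_force: 0.0
```

```bash
cat > ck.py <<'E'
from h import *
a=env.get_image("side");b=env.get_image("top");s=env.read_state();print(s["eef_pos"],s["eef_rot"][:,1].round(3),s["ft_force"].round(1))
print("red",blobs(a,(0,150,60),(5,255,255),(345,120,400,195)),blobs(b,(0,150,60),(5,255,255),(355,215,410,240)))
print("disc",blobs(a,(6,215,130),(14,255,255),(330,100,372,150)),blobs(b,(6,215,130),(14,255,255),(400,180,435,215)))
print(proj("side",[[.585,-.2792,.178],[.585,-.2792,.167]]))
E
python3 ck.py
```

```text
[ 0.49131718 -0.14790802  0.19045148] [-0.059  0.998 -0.   ] [-0.2 -0.1 -0.5]
red [(20, [371.0, 158.8], [369, 157, 5, 5])] []
disc [(48, [349.4, 123.8], [344, 121, 12, 8])] [(30, [422.4, 195.2], [419, 191, 7, 10])]
[[349.08962619 121.28033911]
 [348.88908554 124.35198146]]
```

Knob at side (371.0,158.8), matching the predicted released position (370.7,159.0). The disc has sunk about 2.4 px. Move over to the lever's other side, which also gives settling time, and re-check.

Request:
play_rows(
  increments=[
    {"xyz": [0, 0, -0.02], "roll": 0, "fingers": 0},
    {"xyz": [0, -0.03, -0.02], "roll": 0, "fingers": 0},
    {"xyz": [0, -0.06, -0.02], "roll": 0, "fingers": 0},
    {"xyz": [0, -0.09, -0.02], "roll": 0, "fingers": 0},
    {"xyz": [0, -0.095, -0.02], "roll": 0, "fingers": 0},
    {"xyz": [0, -0.095, -0.02], "roll": 0, "fingers": 0},
    {"xyz": [0, -0.095, -0.02], "roll": 0, "fingers": 0},
    {"xyz": [0, -0.095, -0.02], "roll": 0, "fingers": 0},
  ],
)

```text
clock: 24.63
eef_pos: [0.4977, -0.2401, 0.2108]
eef_rot: [[-0.998, -0.063, -0.001], [-0.063, 0.998, 0.002], [0.001, 0.002, -1.0]]
ft_force: [-0.4, 0.1, -0.3]
width: 0.0003
finger_force: 0.0
```

```bash
python3 ck.py; python3 - <<'E'
from h import *
o=cv2.imread("pics/side0.png")[:,:,::-1];a=env.get_image("side")
# vertical shift of pan rim / beam counterweight vs start, sub-pixel
t=o[165:195,318:346].astype(np.float32).mean(2);n=a[165:195,318:346].astype(np.float32).mean(2)
print("cw shift px",cv2.phaseCorrelate(np.ascontiguousarray(t),np.ascontiguousarray(n),cv2.createHanningWindow((28,30),cv2.CV_32F)))
print(proj("side",[[.5719,-.0625,.153],[.5719,-.0625,.153+.085*.06],[.5719,-.0625,.153+.085*.09]]))
E
```

```text
[ 0.49799097 -0.24016227  0.21115279] [-0.063  0.998  0.001] [-0.3 -0.6  1.3]
red [(22, [370.9, 158.8], [369, 157, 6, 5])] [(22, [390.1, 226.1], [388, 224, 5, 5])]
disc [(48, [349.9, 123.6], [344, 121, 12, 7])] [(43, [417.1, 194.9], [414, 191, 8, 11])]
[[349.08962619 121.28033911]
 [348.88908554 124.35198146]]
cw shift px ((0.25289924342644987, -3.361324695049664), 0.6850080802705553)
[[333.24733162 174.10588582]
 [333.29512955 172.67053374]
 [333.31915792 171.94876555]]
```

Knob at top (390.1,226.1) and side (370.9,158.8) is fully released. The counterweight is up about 3.4 px, so the pan is at its lower stop. Now descend on the pan side and swing the lever back.

Request:
play_rows(
  increments=[
    {"xyz": [0.003, 0, 0.03], "roll": 0, "fingers": 0},
    {"xyz": [0.003, 0, 0.06], "roll": 0, "fingers": 0},
    {"xyz": [0.003, 0, 0.09], "roll": 0, "fingers": 0},
    {"xyz": [0.003, 0, 0.11], "roll": 0, "fingers": 0},
    {"xyz": [0.003, 0, 0.11], "roll": 0, "fingers": 0},
    {"xyz": [0.003, 0, 0.11], "roll": 0, "fingers": 0},
    {"xyz": [0.003, 0, 0.11], "roll": 0, "fingers": 0},
  ],
)

```text
clock: 25.37
eef_pos: [0.496, -0.242, 0.1026]
eef_rot: [[-0.998, -0.061, 0.002], [-0.061, 0.998, -0.0], [-0.002, -0.001, -1.0]]
ft_force: [-0.5, 0.4, 0.6]
width: -0.0001
finger_force: 0.0
```

Request:
play_rows(
  increments=[
    {"xyz": [0, 0.006, 0], "roll": 0, "fingers": 0},
    {"xyz": [0, 0.012, 0], "roll": 0, "fingers": 0},
    {"xyz": [0, 0.018, 0], "roll": 0, "fingers": 0},
    {"xyz": [0, 0.024, 0], "roll": 0, "fingers": 0},
    {"xyz": [0, 0.03, 0], "roll": 0, "fingers": 0},
    {"xyz": [0, 0.035, 0], "roll": 0, "fingers": 0},
  ],
)

```text
clock: 25.87
eef_pos: [0.4938, -0.2114, 0.103]
eef_rot: [[-0.998, -0.058, 0.003], [-0.058, 0.998, -0.007], [-0.003, -0.007, -1.0]]
ft_force: [-0.0, -11.0, 10.0]
width: -0.0003
finger_force: 5.4
```

Request:
play_rows(
  increments=[
    {"xyz": [0, 0.005, 0], "roll": 0, "fingers": 0},
    {"xyz": [0, 0.01, 0], "roll": 0, "fingers": 0},
    {"xyz": [0, 0.015, 0], "roll": 0, "fingers": 0},
    {"xyz": [0, 0.02, 0], "roll": 0, "fingers": 0},
  ],
)

```text
clock: 26.2
eef_pos: [0.4927, -0.1902, 0.1026]
eef_rot: [[-0.998, -0.057, 0.003], [-0.057, 0.998, -0.004], [-0.003, -0.005, -1.0]]
ft_force: [0.2, -6.0, 4.7]
width: 0.0
finger_force: 3.1
```

```bash
python3 ck.py
```

```text
[ 0.49248673 -0.18845479  0.10232607] [-0.06   0.998 -0.003] [ 0.  -4.7  3.1]
red [(26, [370.2, 161.6], [368, 159, 6, 6])] []
disc [(47, [349.3, 123.9], [344, 121, 12, 7])] [(42, [418.2, 194.1], [414, 191, 11, 7])]
[[349.08962619 121.28033911]
 [348.88908554 124.35198146]]
```

Lever is moving (knob now at side (370.2,161.6)). Continue.

Request:
play_rows(
  increments=[
    {"xyz": [0, 0.006, 0], "roll": 0, "fingers": 0},
    {"xyz": [0, 0.012, 0], "roll": 0, "fingers": 0},
    {"xyz": [0, 0.018, 0], "roll": 0, "fingers": 0},
    {"xyz": [0, 0.024, 0], "roll": 0, "fingers": 0},
    {"xyz": [0, 0.03, 0], "roll": 0, "fingers": 0},
    {"xyz": [0, 0.034, 0], "roll": 0, "fingers": 0},
  ],
)

```text
clock: 26.8
eef_pos: [0.4898, -0.1532, 0.1013]
eef_rot: [[-0.998, -0.06, 0.001], [-0.06, 0.998, -0.0], [-0.001, -0.0, -1.0]]
ft_force: [2.1, -5.6, -3.3]
width: 0.0001
finger_force: 2.6
```

Request:
play_rows(
  increments=[
    {"xyz": [0, 0.005, 0], "roll": 0, "fingers": 0},
    {"xyz": [0, 0.009, 0], "roll": 0, "fingers": 0},
    {"xyz": [0, 0.012, 0], "roll": 0, "fingers": 0},
    {"xyz": [0, 0.012, 0], "roll": 0, "fingers": 0},
  ],
)

```text
clock: 27.13
eef_pos: [0.4881, -0.141, 0.1007]
eef_rot: [[-0.998, -0.061, -0.002], [-0.061, 0.998, 0.0], [0.002, 0.0, -1.0]]
ft_force: [1.8, -3.5, -2.9]
width: -0.0
finger_force: 1.7
```

```bash
python3 ck.py
```

```text
[ 0.48810912 -0.14104773  0.10085932] [-0.061  0.998  0.   ] [ 0.6 -2.3 -2.7]
red [(19, [367.3, 174.2], [365, 172, 6, 6])] []
disc [(55, [349.3, 121.9], [343, 119, 13, 7])] []
[[349.08962619 121.28033911]
 [348.88908554 124.35198146]]
```

Nearly there (knob v=174.2; home 175.9). Push to the stop.

Request:
play_rows(
  increments=[
    {"xyz": [0, 0.003, 0], "roll": 0, "fingers": 0},
    {"xyz": [0, 0.006, 0], "roll": 0, "fingers": 0},
    {"xyz": [0, 0.008, 0], "roll": 0, "fingers": 0},
    {"xyz": [0, 0.008, 0], "roll": 0, "fingers": 0},
  ],
)

```text
clock: 27.57
eef_pos: [0.4876, -0.134, 0.101]
eef_rot: [[-0.998, -0.06, -0.002], [-0.06, 0.998, -0.001], [0.002, -0.001, -1.0]]
ft_force: [0.7, -4.6, -2.5]
width: -0.0003
finger_force: 2.5
```

Request:
play_rows(
  increments=[
    {"xyz": [0, 0.003, 0], "roll": 0, "fingers": 0},
    {"xyz": [0, 0.005, 0], "roll": 0, "fingers": 0},
    {"xyz": [0, 0.005, 0], "roll": 0, "fingers": 0},
  ],
)

```text
clock: 27.82
eef_pos: [0.4874, -0.1332, 0.101]
eef_rot: [[-0.998, -0.055, -0.001], [-0.055, 0.998, -0.006], [0.001, -0.005, -1.0]]
ft_force: [0.7, -13.8, -6.3]
width: -0.0001
finger_force: 6.8
```

```bash
python3 ck.py
```

```text
[ 0.48742213 -0.13326488  0.10104166] [-0.055  0.998 -0.005] [  0.8 -13.8  -5.9]
red [(20, [366.6, 177.2], [364, 175, 6, 6])] []
disc [(52, [349.1, 121.6], [343, 118, 13, 8])] []
[[349.08962619 121.28033911]
 [348.88908554 124.35198146]]
```

Stop reached: 14 N, knob at (366.6,177.2), and the disc back at its level position. Retreat down the -y side and up.

Request:
play_rows(
  increments=[
    {"xyz": [0, -0.01, 0], "roll": 0, "fingers": 0},
    {"xyz": [0, -0.03, 0], "roll": 0, "fingers": 0},
    {"xyz": [0, -0.035, 0], "roll": 0, "fingers": 0},
    {"xyz": [0, -0.035, -0.03], "roll": 0, "fingers": 0},
    {"xyz": [0, -0.035, -0.065], "roll": 0, "fingers": 0},
    {"xyz": [0, -0.035, -0.1], "roll": 0, "fingers": 0},
    {"xyz": [0, -0.035, -0.13], "roll": 0, "fingers": 0},
  ],
)

```text
clock: 28.5
eef_pos: [0.49, -0.1615, 0.2333]
eef_rot: [[-0.998, -0.062, 0.0], [-0.062, 0.998, 0.002], [-0.0, 0.002, -1.0]]
ft_force: [1.5, 0.7, -0.8]
width: -0.0002
finger_force: 0.0
```

Request:
play_rows(
  increments=[
    {"xyz": [0.02, 0.04, -0.01], "roll": 0, "fingers": 0},
    {"xyz": [0.03, 0.07, -0.01], "roll": 0, "fingers": 0},
    {"xyz": [0.03, 0.1, -0.01], "roll": 0, "fingers": 0},
    {"xyz": [0.03, 0.1, -0.01], "roll": 0, "fingers": 0},
    {"xyz": [0.03, 0.1, -0.01], "roll": 0, "fingers": 0},
    {"xyz": [0.03, 0.1, -0.01], "roll": 0, "fingers": 0},
    {"xyz": [0.03, 0.1, -0.01], "roll": 0, "fingers": 0},
    {"xyz": [0.03, 0.1, -0.01], "roll": 0, "fingers": 0},
  ],
)

```text
clock: 29.17
eef_pos: [0.4541, -0.0663, 0.2411]
eef_rot: [[-0.998, -0.058, -0.001], [-0.058, 0.998, -0.0], [0.001, 0.0, -1.0]]
ft_force: [-0.1, -0.4, -0.7]
width: 0.0002
finger_force: 0.0
```

```bash
python3 ck.py; python3 - <<'E'
from h import *
a=env.get_image("side");b=env.get_image("top");print(blobs(a,(100,130,80),(125,255,255),(285,235,325,275)),env.read_state()["clock"])
print("start blue side 306.1 250.3");ys=np.array([-.0586,.9983]);pv=np.array([.4925,-.1544])
E
```

```text
[ 0.45411085 -0.06614134  0.24111795] [-0.058  0.998  0.   ] [ 0.4 -0.3  0.2]
red [(21, [366.8, 177.1], [364, 175, 6, 6])] []
disc [(44, [349.9, 121.6], [343, 118, 13, 8])] []
[[349.08962619 121.28033911]
 [348.88908554 124.35198146]]
[(256, [306.1, 250.2], [297, 241, 19, 20])] 29.3667
start blue side 306.1 250.3
```

Everything checks out: knob at its arrested position, disc level, blue housing unmoved, arm clear. Handing in.

```bash
python3 -c "
from bench import env
print(env.close_job())"
```

```text
the job is handed in; nothing more can be done
None
```

The job is handed in; no verdict came back. By camera and force checks, the orange housing sits home on the spigot, the lever went fully over (pan sank and rested) and fully back with the beam level, and the blue housing hadn't moved; I did not re-measure the grey one.

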